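# Centre-punch the three lay-pin positions on a register plate

## Task

Lift the white-lidded ink jar off the aluminium register plate and stand it upright on the table. Then take the automatic centre punch from its stand and, holding it upright, press its point straight down on each of the three scribed crosses until it trips: working from the plate's cut corner, the cross nearest that corner first, then the other one along the same long edge, then the one by the short edge. Do not trip it anywhere else or shift the things round about, and hang the punch back in its stand by the collar.

Things in the scene. Friction and masses are not known exactly. Their poses are not given: they have to be found in the camera images.
- register_plate: Bare aluminium plate 190 (x) x 230 (y) x 10 mm on a 2 mm mat, upper face 12 mm above the table; it does not move. Origin at the table under its centre, x roughly away from the robot, z up. The corner at (-95, +115) mm is cut off over 30 mm. A blank's outline and three crosses are scribed on it, each cross 36 mm long with a 16 mm circle round its centre; flush screws in its corners.
- mark_1 (a point): Centre of the first cross, on the plate's upper face at (-58, +55) mm in the plate's frame, nearest the cut corner. It may be hidden by the ink jar at the start.
- mark_2 (a point): Centre of the second cross, on the plate's upper face at (-58, -55) mm, along the same long edge. It may be hidden by the ink jar at the start.
- mark_3 (a point): Centre of the third cross, on the plate's upper face at (+15, -83) mm, by the short edge away from the cut corner.
- ink_jar: Loose white ink jar with a screw lid, 58 mm in diameter and 62 mm high, about 0.25 kg, standing on the plate at or between the first two crosses. Origin at the centre of its underside, z up.
- centre_punch: Automatic centre punch, 168 mm long, 0.23 kg, hanging upright by its collar in the stand's fork. Origin at its point when fully out, z up along the tool. Upwards from the point: 7 mm thick point; 14 mm thick barrel, 40 to 96 mm; collar 30 mm across, 96 to 102 mm; round knurled grip 20 mm thick, 102 to 160 mm; domed cap.
- punch_grip (a point): Middle of the punch's grip, on its axis, 128 mm above the point: take it here, from any side.
- punch_tip (a point): The very end of the punch's point, which it carries along as it moves in.
- punch_collar (a point): Centre of the underside of the punch's collar, 96 mm above the point.
- punch_point (a joint): How far the point is pushed into the punch, in m: 0 out, 0.0095 at most. A spring pushes it out (2 N at first); pressed in, the force rises to about 13 N at 2 to 3 mm, where the internal spring trips, and falls to about 3 N at 8.5 mm; it has surely tripped at 0.0075. Lifted, the point comes out and is cocked again by itself.
- punch_stand: Steel stand that does not move: base 100 x 86 x 10 mm, a post at its rear (+x) and on it a level fork, upper face 120 mm above the table. Origin at the table under the base's centre. The fork opens to -x; prongs 18 mm apart, 42 mm over all; slot 32 mm long, ending 9 mm behind the seat's centre. Ends 4 mm high from 19 mm in front of the centre and a stop 4 mm high 17 mm behind it keep the collar in.
- stand_seat (a point): Where the centre of the collar's underside rests: on the fork's upper face, over the middle of the slot, at (-10, 0, 120) mm in the stand's frame.
- bundle_side: Loose bundle of clear plastic blanks standing on edge beside the plate's short edge by the third cross (right), 131 x 66 x 152 mm. Origin at the centre of its underside, x along its 131 mm length. To be left alone.
- bundle_left: Loose bundle of clear plastic blanks standing on edge beside the plate's other short edge (left), 132 x 66 x 149 mm. Origin at the centre of its underside, x along its 132 mm length. To be left alone.
- bundle_back: Loose bundle of clear plastic blanks standing on edge behind the plate, 130 x 66 x 117 mm. Origin at the centre of its underside, x along its 130 mm length. To be left alone.
- pin_case: Shut grey case for register pins, 82 x 110 x 29 mm, on the table; origin at the centre of its underside. To be left alone.
- yellow_jar: Ink jar with a yellow lid, 62 mm in diameter, 70 mm high; origin at the centre of its underside. To be left alone.
- black_jar: Black ink jar, 64 mm in diameter, 72 mm high; origin at the centre of its underside. To be left alone.
- squeegee: Wooden hand squeegee lying on the table, 73 x 190 x 24 mm (190 mm along its y axis); origin at the centre of its underside. To be left alone.
- blanks_17: Bundle of blanks, 132 x 66 x 116 mm, fixed at the back right; origin at the centre of its underside, x along its 132 mm length. Another like it stands close beside it to the right; a row of four, 138 mm high, stands at the front right, over 0.5 m to the right of the robot's middle.

How it is judged:
By the outcome, as a careful person would: the job done as asked, in the order asked, and still so for the second after the job is handed in, with the robot touching nothing.
It also fails if it takes over 72 s, if anything falls off the work surface, if the arm or the gripper's body presses on something with over 40 N, if the wrist force passes 120 N, or if a joint passes its speed limit or range.

## Robot

A 6-joint arm with a two-finger parallel gripper is mounted at the origin on a cart in front of the work surface, level with it; the furniture and walls round the work are solid. World frame = base frame: x ahead of the robot, y to its left, z up, the work surface at z = 0. Lengths are in m, angles in degrees, forces in N, time in s.
With the tool pointing down it reaches from about 0.325 to 0.85 m from the base axis. Payload 15.5 kg.
Tool frame: the origin (TCP) lies at the very end of the fingers, on their centre line; the grasp point (between the pads) lies arm.grip_depth behind it (arm.grip_depth is the distance from the TCP to the grasp point, in m); z points along the fingers, y is the direction in which the jaws open and shut (so a half turn about z gives the same grasp; the last joint's range is limited). The gripper opens to 91 mm and grips with 3 to 60 N. Pads are 32 mm wide; open, the fingers measure 118 mm over their backs; the gripper's body (76 mm by 178 mm) begins 60 mm behind the grasp point.
Start: joints at [-68.898, 28.281, 77.091, -0, 74.628, -5.472], TCP at [0.28, -0.559, 0.214] pointing down, gripper open.
Joint ranges: [-166.48, 166.48], [-47.26, 123.95], [12.59, 153.08], [-70.14, 250.14], [6.76, 159.57], [-176.63, 176.63]. Speed limits (degrees/s): [108.29, 108.29, 147.25, 172.46, 172.46, 172.46].

## Interface

Orientations are given as a 3x3 rotation matrix whose columns are the frame's x, y, z axes.
In Python, from rig import arm gives the robot as it stands. Calls block until the motion is done:
- arm.move_to(position, orientation): joint-space move of the TCP to a pose.
- arm.move_l(position, orientation=None, feed=0.15): straight line of the TCP; orientation=None keeps the orientation; feed is the mean speed in m/s.
- arm.move_joints(angles): joint-space move.
- arm.grip(opening): finger opening in m; the grip force is fixed at half the most; returns when the fingers have stopped.
- arm.sleep(seconds).
- arm.solve_ik(position, orientation): joint angles nearest the present ones, or None.
- arm.snapshot(name): name is "scene" or "top"; returns the picture (400x640x3 uint8, red, green, blue); there is no depth.
- arm.get_calibration(name): a dict with "intrinsics" (3x3 intrinsics, pixels), "k1" (the pictures are not rectified: a ray, as slopes to the right and down, at radius r is drawn at 1 + k1 r^2 times it, then the intrinsics apply), "cam_to_world" (4x4, takes a point from camera to world coordinates). Camera axes: x right, y down, z forward; pixel columns grow to the right and rows downward; lengths in m; the calibration is good to about 2 mm. A picture is of the moment at which its call begins. get_calibration takes no time and is no camera call.
A pose or a line that the arm cannot do raises arm.Unreachable and nothing moves.
- arm.sign_off(): hands the job in, once; it reports no verdict.
Readings, each from a call of its own:
- arm.current_t(): time.
- arm.current_joint_positions(): joint angles.
- arm.current_dq(): joint speeds.
- arm.current_tau(): joint torques, N m.
- arm.current_ee_pos(): TCP position.
- arm.current_tool_rot(): TCP orientation.
- arm.current_force(): force on the tool from outside, world axes, zero at the start.
- arm.current_torque(): the same for the moment, N m.
- arm.current_width(): finger opening in m.
Only numpy, scipy, OpenCV 4.12 (cv2) and the standard library are available. Lean on these libraries where they do the work, as an engineer would, in place of code of your own. Each camera call takes 0.05 s, during which the arm holds its last target.

## Working session

There is one attempt and no reset: what is moved stays moved. The work goes in short steps, each a Python script; the robot and the scene stay as the last script left them, time stands still between calls to the robot, and variables do not carry over. Pictures are saved under pics/ and viewed, and the job is handed in when it is done.

```bash
ls; mkdir -p pics; python3 - <<'E'
from rig import arm
import cv2,numpy as np
np.set_printoptions(precision=4,suppress=True)
for n in("scene","top"):
    im=arm.snapshot(n); cv2.imwrite(f"pics/{n}0.png",im[:,:,::-1])
    c=arm.get_calibration(n); print(n,c)
print(arm.grip_depth,arm.current_t(),arm.current_width(),arm.current_tool_rot(),arm.current_force())
E
```

```text
pics
scene {'intrinsics': array([[415.5446,   0.    , 326.8873],
       [  0.    , 415.5446, 203.4096],
       [  0.    ,   0.    ,   1.    ]]), 'k1': 0.00042842414716222696, 'cam_to_world': array([[-0.6409, -0.3434,  0.6866, -0.4822],
       [-0.7675,  0.3025, -0.5652,  0.7743],
       [-0.0136, -0.8892, -0.4574,  0.7903],
       [ 0.    ,  0.    ,  0.    ,  1.    ]])}
top {'intrinsics': array([[379.2477,   0.    , 325.7616],
       [  0.    , 379.2477, 198.0135],
       [  0.    ,   0.    ,   1.    ]]), 'k1': 0.02675145500704679, 'cam_to_world': array([[ 0.0124, -0.996 ,  0.0889,  0.3971],
       [-0.9999, -0.012 ,  0.0055, -0.0608],
       [-0.0044, -0.0889, -0.996 ,  1.3939],
       [ 0.    ,  0.    ,  0.    ,  1.    ]])}
0.0188 0.1 0.090921729251852 [[ 0.8943  0.4474 -0.0004]
 [ 0.4474 -0.8943  0.001 ]
 [ 0.0001 -0.0011 -1.    ]] [-0.0751  0.5359  0.3078]
```

View pics/scene0.png

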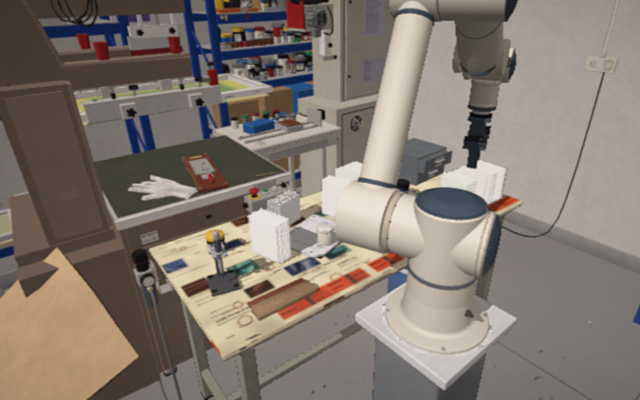

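View pics/top0.png

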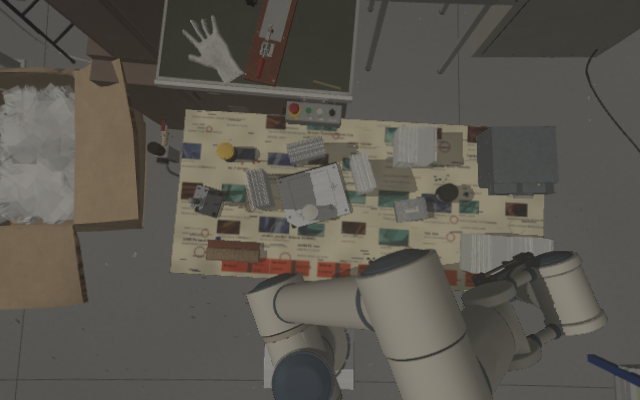

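The scene view shows the jar near (325,230), the stand with the punch near (218,265), and the bundles round the plate. The top view shows the plate near (315,195), the jar at (310,212), the stand at (208,200), the yellow jar at (226,152) and the squeegee at (235,250). I'll enlarge both.

```bash
python3 - <<'E'
import cv2
im=cv2.imread("pics/top0.png"); cv2.imwrite("pics/top0a.png",cv2.resize(im[130:270,170:370],None,fx=4,fy=4,interpolation=cv2.INTER_CUBIC))
im=cv2.imread("pics/scene0.png"); cv2.imwrite("pics/scene0a.png",cv2.resize(im[160:310,190:390],None,fx=4,fy=4,interpolation=cv2.INTER_CUBIC))
E
```

```text
(no output)
```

View pics/top0a.png

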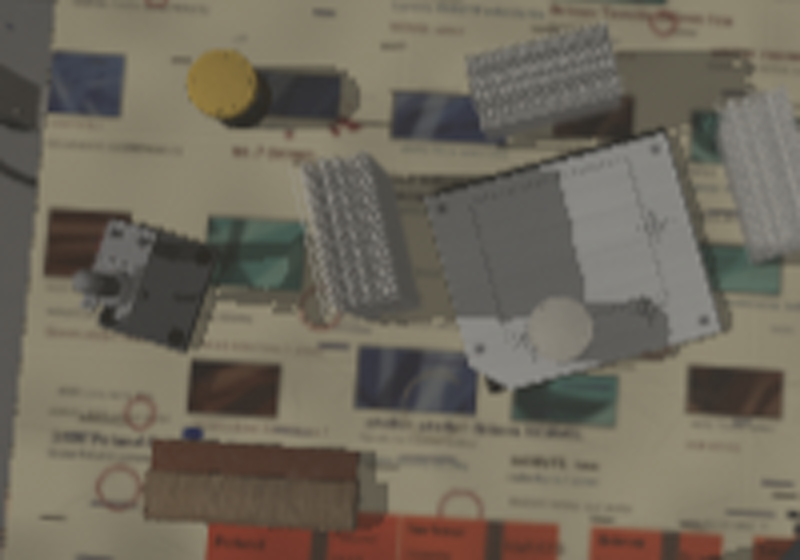

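View pics/scene0a.png

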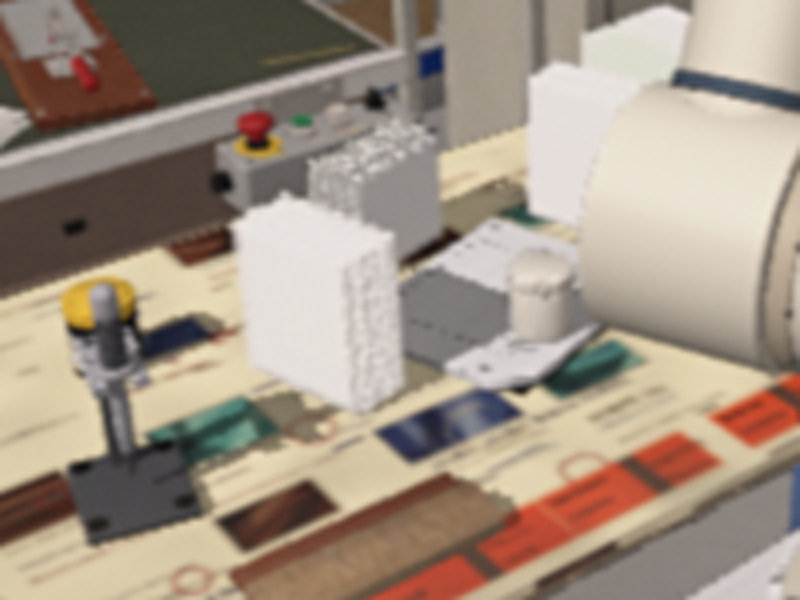

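```bash
python3 - <<'E'
import cv2
im=cv2.imread("pics/top0.png"); a=cv2.resize(im[180:224,184:230],None,fx=12,fy=12,interpolation=cv2.INTER_CUBIC)
a=cv2.convertScaleAbs(a,alpha=1.6)
cv2.imwrite("pics/top0b.png",a)
im=cv2.imread("pics/scene0.png"); cv2.imwrite("pics/scene0b.png",cv2.resize(im[226:300,200:250],None,fx=8,fy=8,interpolation=cv2.INTER_CUBIC))
E
```

```text
(no output)
```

View pics/top0b.png

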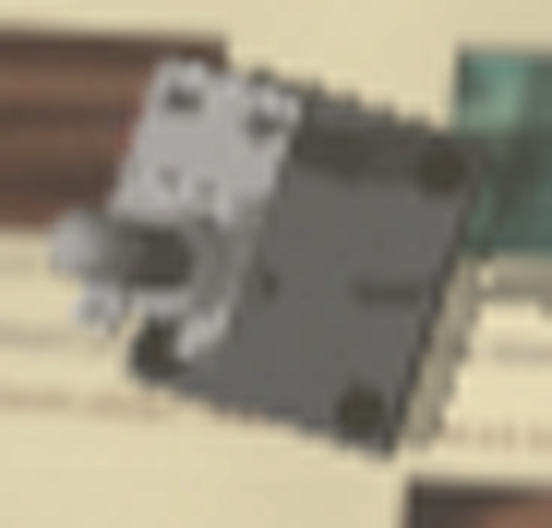

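View pics/scene0b.png

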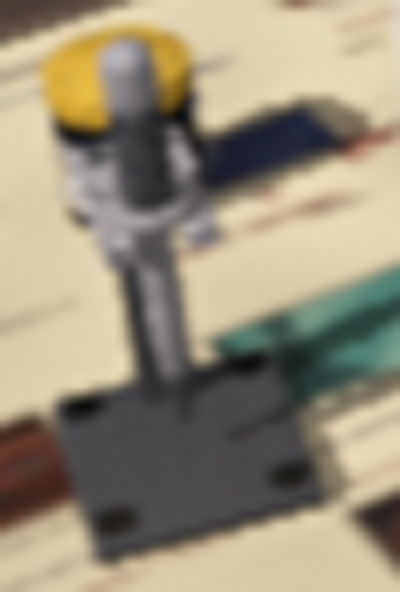

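```bash
cat > h.py <<'E'
import numpy as np,cv2
np.set_printoptions(precision=4,suppress=True)
from rig import arm
CAL={n:arm.get_calibration(n) for n in("scene","top")}
def ray(n,uv):
    c=CAL[n];K=c["intrinsics"];uv=np.atleast_2d(np.asarray(uv,float))
    # distort: xd = x(1+k1 r^2) -> cv2 model
    p=cv2.undistortPoints(uv[:,None],K,np.array([c["k1"],0,0,0,0.]))[:,0]
    d=np.c_[p,np.ones(len(p))]@c["cam_to_world"][:3,:3].T
    return c["cam_to_world"][:3,3],d
def onz(n,uv,z):
    o,d=ray(n,uv); return o+d*((z-o[2])/d[:,2])[:,None]
def proj(n,P):
    c=CAL[n];T=np.linalg.inv(c["cam_to_world"]);P=np.atleast_2d(np.asarray(P,float))
    return cv2.projectPoints(P,cv2.Rodrigues(T[:3,:3])[0],T[:3,3],c["intrinsics"],np.array([c["k1"],0,0,0,0.]))[0][:,0]
def tri(a,b):
    (o1,d1),(o2,d2)=ray("scene",a),ray("top",b);d1=d1[0];d2=d2[0]
    s=np.linalg.lstsq(np.c_[d1,-d2],o2-o1,rcond=None)[0]
    p,q=o1+s[0]*d1,o2+s[1]*d2
    return (p+q)/2,np.linalg.norm(p-q)
def Rz(a): a=np.radians(a);return np.array([[np.cos(a),-np.sin(a),0],[np.sin(a),np.cos(a),0],[0,0,1]])
E
python3 - <<'E'
from h import *
c=lambda p,o,f:(np.array(p,float)+.5)/f-.5+o   # crop->full
t=lambda *p:[c(q,np.array([170,130]),4) for q in p]
s=lambda *p:[c(q,np.array([190,160]),4) for q in p]
tb=lambda *p:[c(q,np.array([184,180]),12) for q in p]
sb=lambda *p:[c(q,np.array([200,226]),8) for q in p]
print("plate corners",onz("top",t((665,130),(727,325),(425,197),(470,365),(512,390)),.012))
print("marks m1 m2 m3",onz("top",t((520,335),(645,305),(652,225)),.012))
print("base corners TR BR BL",onz("top",tb((480,180),(395,455),(140,368)),.01))
print("cap",tri(sb((128,45))[0],tb((62,240))[0]))
print("jar lid",tri(s((542,265))[0],t((560,328))[0]))
# plate edges
im=cv2.imread("pics/top0.png");hsv=cv2.cvtColor(im,cv2.COLOR_BGR2HSV)
m=((hsv[...,1]<45)&(hsv[...,2]>70)).astype(np.uint8)*255
cv2.imwrite("pics/m0.png",cv2.resize(np.hstack([m[130:270,170:370],hsv[130:270,170:370,1]]),None,fx=2,fy=2))
E
```

```text
plate corners [[ 0.6537 -0.0888  0.012 ]
 [ 0.4744 -0.1471  0.012 ]
 [ 0.5888  0.131   0.012 ]
 [ 0.4352  0.0864  0.012 ]
 [ 0.413   0.0477  0.012 ]]
marks m1 m2 m3 [[ 0.463   0.0414  0.012 ]
 [ 0.4918 -0.0722  0.012 ]
 [ 0.5654 -0.0778  0.012 ]]
base corners TR BR BL [[0.5288 0.3215 0.01  ]
 [0.4447 0.3441 0.01  ]
 [0.4702 0.4224 0.01  ]]
cap (array([0.4934, 0.3795, 0.192 ]), np.float64(0.003011009904904569))
jar lid (array([0.4667, 0.0022, 0.0752]), np.float64(0.00048191219493929607))
```

View pics/m0.png

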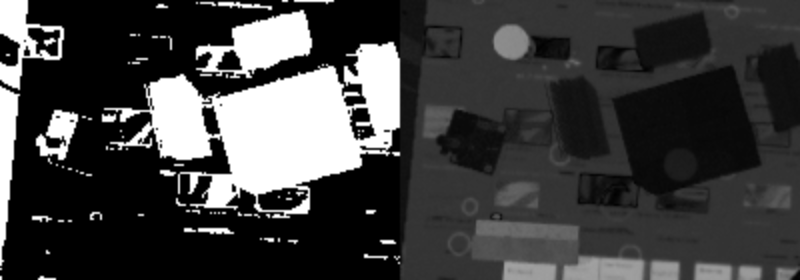

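```bash
cat > plate.py <<'E'
from h import *
def sidefit(P,c,yaw,edges,tol=.006):
    # P world xy contour points; edges list of (axis,val,lo,hi) in local frame; returns offsets/angle per edge
    R=Rz(yaw)[:2,:2];L=(P-c)@R;out=[]
    for ax,v,lo,hi in edges:
        q=L[(abs(L[:,ax]-v)<tol)&(L[:,1-ax]>lo)&(L[:,1-ax]<hi)]
        vx,vy,x0,y0=cv2.fitLine(q.astype(np.float32),cv2.DIST_HUBER,0,1e-4,1e-5).ravel()
        if ax==0: a=np.degrees(np.arctan(-vx/vy)); off=x0-vx/vy*y0
        else: a=np.degrees(np.arctan(vy/vx)); off=y0-vy/vx*x0
        out.append((off,a,len(q)))
    return np.array(out)
def contour(im,thr,z,f=4,ch=1):
    s=cv2.cvtColor(im,cv2.COLOR_BGR2HSV)[...,ch].astype(np.float32)
    s=cv2.resize(s,None,fx=f,fy=f,interpolation=cv2.INTER_CUBIC)
    C,_=cv2.findContours((s<thr).astype(np.uint8),cv2.RETR_LIST,cv2.CHAIN_APPROX_NONE)
    uv=(np.vstack(C)[:,0]+.5)/f-.5
    k=(uv[:,0]>170)&(uv[:,0]<380)&(uv[:,1]>130)&(uv[:,1]<270)
    return onz("top",uv[k],z)[:,:2]
if __name__=="__main__":
    im=cv2.imread("pics/top0.png")
    E=[(0,-.095,-.1,.07),(0,.095,-.1,.1),(1,-.115,-.08,.08),(1,.115,-.05,.08)]
    for thr in(40,50,60):
        P=contour(im,thr,.012);c=np.array([.531,-.008]);yaw=17.
        for i in range(6):
            o=sidefit(P,c,yaw,E,.012 if i<2 else .006)
            c=c+Rz(yaw)[:2,:2]@np.array([(o[0,0]+o[1,0])/2,(o[2,0]+o[3,0])/2]);yaw+=np.average(o[:,1],weights=o[:,2])
        print(thr,c,yaw,"\n",o)
    for m in((-.058,.055),(-.058,-.055),(.015,-.083)):
        w=np.r_[c+Rz(yaw)[:2,:2]@m,.012];print(w,proj("top",w),(proj("top",w)+.5-[170,130])*4-.5)
    print(hsv:=cv2.cvtColor(im,cv2.COLOR_BGR2HSV)[190:222:3,196:228:3,1])
    print(cv2.cvtColor(im,cv2.COLOR_BGR2HSV)[190:222:3,196:228:3,2])
E
python3 plate.py
```

```text
40 [ 0.5296 -0.0059] 16.533321716641826 
 [[ -0.0978   0.1933 157.    ]
 [  0.0978  -0.0501 194.    ]
 [ -0.1169   0.2795 121.    ]
 [  0.1169  -0.3992 138.    ]]
50 [ 0.5301 -0.0068] 16.623341230481742 
 [[ -0.0995  -0.2418 115.    ]
 [  0.0995  -0.2813 113.    ]
 [ -0.1193   0.1281  31.    ]
 [  0.1198  -0.0788  97.    ]]Traceback (most recent call last):
  File "plate.py", line 25, in <module>
    o=sidefit(P,c,yaw,E,.012 if i<2 else .006)
  File "plate.py", line 7, in sidefit
    vx,vy,x0,y0=cv2.fitLine(q.astype(np.float32),cv2.DIST_HUBER,0,1e-4,1e-5).ravel()
                ~~~~~~~~~~~^^^^^^^^^^^^^^^^^^^^^^^^^^^^^^^^^^^^^^^^^^^^^^^^^
cv2.error: OpenCV(4.12.0) /io/opencv/modules/imgproc/src/linefit.cpp:50: error: (-215:Assertion failed) count > 0 in function 'fitLine2D_wods'
```

```bash
sed -i 's/(40,50,60)/(22,27,32,37)/' plate.py; python3 plate.py
```

```text
22 [ 0.5293 -0.0061] 16.908821740080096 
 [[ -0.0956   0.6621 180.    ]
 [  0.0956  -0.204  210.    ]
 [ -0.1147   0.2657 169.    ]
 [  0.1147  -0.9485 138.    ]]
27 [ 0.5295 -0.0062] 16.767064632192017 
 [[ -0.0961   0.1788 166.    ]
 [  0.0961  -0.0926 209.    ]
 [ -0.1153   0.409  169.    ]
 [  0.1153  -0.5757 138.    ]]
32 [ 0.5296 -0.0063] 16.922124665694323 
 [[ -0.0968   0.0257 166.    ]
 [  0.0968  -0.1766 209.    ]
 [ -0.1161   0.6816 171.    ]
 [  0.1161  -0.608  138.    ]]
37 [ 0.5295 -0.006 ] 16.55002822668966 
 [[ -0.0974   0.0499 162.    ]
 [  0.0974   0.0762 199.    ]
 [ -0.1166   0.3078 133.    ]
 [  0.1164  -0.2311 140.    ]]
[0.4583 0.0302 0.012 ] [[302.6858 214.7143]] [[532.2432 340.3572]]
[ 0.4896 -0.0753  0.012 ] [[331.7132 206.4823]] [[648.3529 307.4293]]
[ 0.5675 -0.0813  0.012 ] [[333.5951 185.2981]] [[655.8804 222.6926]]
[[10 10 10 12 17 22 17 38 50 29 34]
 [10  7 10 10 18 32 31 25 46 24 30]
 [10  7 12 11 16 16 16 12 22 25 31]
 [26 15 14 18 12 16 12 12 12 33 30]
 [26 24 15 22 16 12 16 16 17 48 46]
 [11 11 11 13 16 12 13 18 33 49 51]
 [40 10 17 12 16 12 12 16 47 51 51]
 [28 12 12 12 12 16 16 16 50 53 52]
 [61 56 53 43 12 16 40 29 51 54 54]
 [53 52 52 53 53 50 38 53 54 54 57]
 [52 52 51 53 51 53 53 55 50 49 53]]
[[106 105 106  64  74  57  59  68 102  79  76]
 [106 104 105 106  56  48  49  52  44  54  51]
 [106 108 110  90  64  64  64  64  57  52  49]
 [ 49  69  73  69  64  64  64  64  65  61  59]
 [ 49  53  70  59  64  64  63  65  59  85 100]
 [ 97  89  90  61  65  64  58  58  54  93 119]
 [ 45 104  75  64  65  64  64  64  87 126 130]
 [ 64  64  64  64  64  64  62  62  97 143 142]
 [121 132  97  83  63  63  45  53  95 142 141]
 [139 138 137 135 135 123  88 116 138 137 134]
 [138 138 136 135 134 134 135 116  71  78  86]]
```

```bash
python3 - <<'E'
from plate import *
im=cv2.imread("pics/top0.png")
# bottom edge (x=-.05), right edge (y=-.043), left edge lower part
for thr in(85,95,105):
    P=contour(im,thr,.01,ch=2);c=np.array([.4995,.372]);yaw=-16.
    for i in range(6):
        o=sidefit(P,c,yaw,[(0,-.05,-.035,.035),(1,-.043,-.04,.035)],.012 if i<2 else .005)
        c=c+Rz(yaw)[:2,:2]@np.array([o[0,0]+.05,o[1,0]+.043]);yaw+=np.average(o[:,1],weights=o[:,2])
    seat=np.r_[c+Rz(yaw)[:2,:2]@[-.01,0],.12]
    print(thr,c,yaw,o[:,1:].ravel(),"seat",seat,proj("top",seat),proj("scene",seat))
    cap=seat+[0,0,.072]; print("cap proj",proj("top",cap),proj("scene",cap))
    R=Rz(yaw)
    C3=np.r_[c,0]+np.array([[-.05,-.043,.01],[-.05,.043,.01],[.05,.043,.01],[.05,-.043,.01],[-.029,.021,.12],[-.029,-.021,.12],[-.029,.009,.12],[-.029,-.009,.12]])@R.T
    A=cv2.resize(im[180:224,184:230],None,fx=12,fy=12,interpolation=cv2.INTER_CUBIC)
    for p in np.vstack([proj("top",C3),proj("top",seat),proj("top",cap)]): cv2.circle(A,tuple(((p+.5-[184,180])*12-.5).astype(int)),4,(0,0,255),-1)
    B=cv2.resize(cv2.imread("pics/scene0.png")[226:300,200:250],None,fx=7,fy=7,interpolation=cv2.INTER_CUBIC)
    for p in np.vstack([proj("scene",C3),proj("scene",seat),proj("scene",cap)]): cv2.circle(B,tuple(((p+.5-[200,226])*7-.5).astype(int)),3,(0,0,255),-1)
    B=cv2.resize(B,(350,528)) if 0 else B
    D=np.zeros((528,800,3),np.uint8);D[:,:800-0][:, :430]=A[:528,20:450]; D[:518,440:790]=B
    cv2.imwrite("pics/st%d.png"%thr,D)
E
```

```text
85 [0.5041 0.371 ] -16.233963807299748 [ 0.5872 73.     -0.7369 58.    ] seat [0.4945 0.3738 0.12  ] [[198.6464 201.2885]] [[220.0565 251.5828]]
cap proj [[190.9515 199.4678]] [[216.7036 230.2112]]
95 [0.501  0.3636] -18.293482126642484 [  2.5175  74.      -1.6633 112.    ] seat [0.4916 0.3668 0.12  ] [[200.7    202.1987]] [[222.7403 251.1295]]
cap proj [[193.1275 200.432 ]] [[219.4682 229.78  ]]
105 [0.4998 0.3627] -15.968878465535937 [ 0.8985 74.     -0.9637 69.    ] seat [0.4902 0.3654 0.12  ] [[201.0832 202.6032]] [[223.3786 251.1561]]
cap proj [[193.5331 200.8606]] [[220.1239 229.8043]]
```

View pics/st95.png

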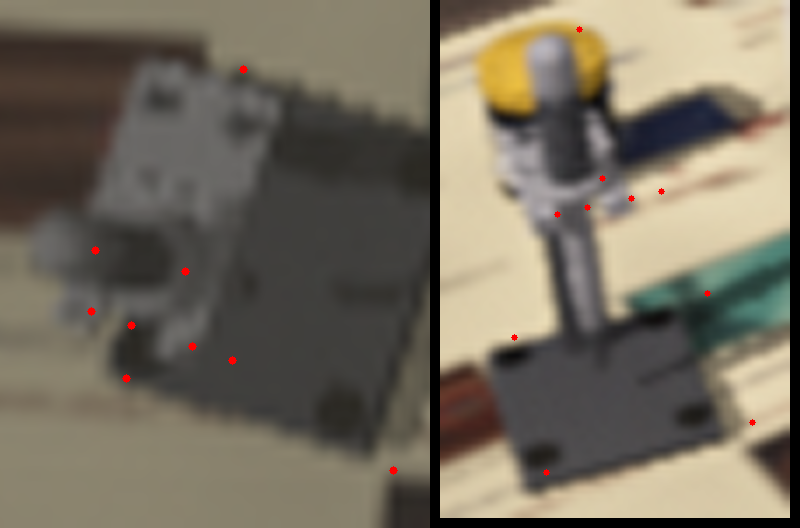

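```bash
cat > stand.py <<'E'
from plate import *
im=cv2.imread("pics/top0.png");sc=cv2.imread("pics/scene0.png")
def overlay(c,yaw,name):
    R=Rz(yaw);seat=np.r_[c+R[:2,:2]@[-.01,0],.12];cap=seat+[0,0,.072]
    C3=np.r_[c,0]+np.array([[-.05,-.043,.01],[-.05,.043,.01],[.05,.043,.01],[.05,-.043,.01],[-.05,-.043,.0],[-.05,.043,.0],[-.029,.021,.12],[-.029,-.021,.12],[-.029,.009,.12],[-.029,-.009,.12]])@R.T
    C3=np.vstack([C3,seat,cap])
    A=cv2.resize(im[180:224,184:230],None,fx=11,fy=11,interpolation=cv2.INTER_CUBIC);A=cv2.convertScaleAbs(A,alpha=1.6)
    for p in proj("top",C3): cv2.circle(A,tuple(((p+.5-[184,180])*11-.5).astype(int)),2,(0,0,255),-1)
    B=cv2.resize(sc[226:300,205:245],None,fx=7,fy=7,interpolation=cv2.INTER_CUBIC)
    for p in proj("scene",C3): cv2.circle(B,tuple(((p+.5-[205,226])*7-.5).astype(int)),2,(0,0,255),-1)
    D=np.zeros((520,800,3),np.uint8);D[:484,:506]=A;D[:518,515:795]=B
    cv2.imwrite(name,D);print("seat",seat)
if __name__=="__main__":
    for thr in(75,80,85,90,95):
        P=contour(im,thr,.01,ch=2);c=np.array([.505,.3706]);yaw=-16.5
        for i in range(6):
            o=sidefit(P,c,yaw,[(0,-.05,-.035,.025),(1,-.043,-.04,.03)],.006 if i<2 else .004)
            c=c+Rz(yaw)[:2,:2]@np.array([o[0,0]+.05,o[1,0]+.043]);yaw+=np.average(o[:,1],weights=o[:,2])
        print(thr,c,yaw,o[:,1:].ravel())
        if thr==85: overlay(c,yaw,"pics/stA.png")
E
python3 stand.py
```

```text
75 [0.5054 0.3717] -16.410337214936288 [ 0.5339 63.     -0.5902 57.    ]
80 [0.5047 0.3716] -16.266717777928378 [ 0.7502 63.     -0.844  56.    ]
85 [0.5041 0.371 ] -16.35515928322405 [ 0.9738 63.     -1.0763 57.    ]
seat [0.4945 0.3739 0.12  ]
90 [0.5027 0.3684] -18.959650740213405 [ 3.4963 62.     -2.4269 90.    ]
95 [0.5013 0.3642] -16.840680792309435 [ 1.2501 64.     -0.8717 94.    ]
```

View pics/stA.png

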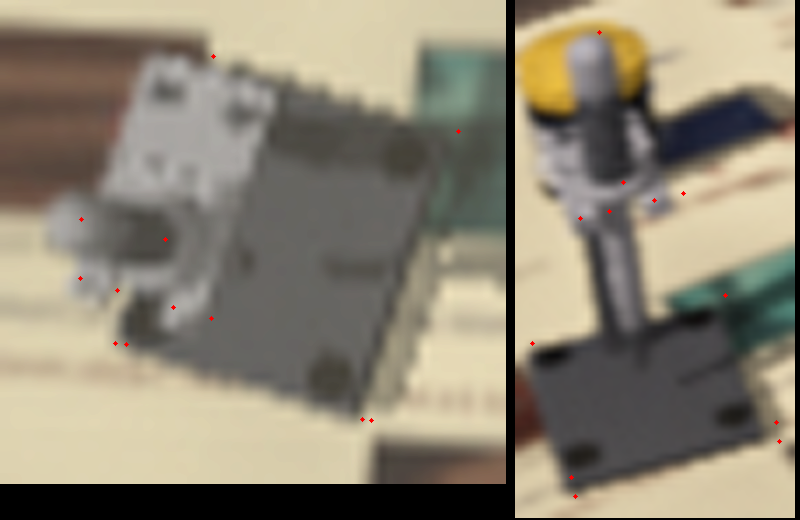

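```bash
python3 - <<'E'
from h import *
im=cv2.imread("pics/top0.png");sc=cv2.imread("pics/scene0.png")
A=cv2.resize(im[190:215,185:207],None,fx=20,fy=20,interpolation=cv2.INTER_NEAREST);A=cv2.convertScaleAbs(A,alpha=1.7)
B=cv2.resize(sc[228:262,208:234],None,fx=14,fy=14,interpolation=cv2.INTER_NEAREST);B=cv2.convertScaleAbs(B,alpha=1.2)
D=np.zeros((500,800,3),np.uint8);D[:500,:430]=A[:,:430];D[:476,434:434+364]=B
for k in range(0,22,5): cv2.putText(D,str(185+k),(k*20,10),0,.35,(0,0,255))
for k in range(0,25,5): cv2.putText(D,str(190+k),(0,k*20+12),0,.35,(0,0,255))
for k in range(0,26,4): cv2.putText(D,str(208+k),(434+k*14,10),0,.35,(0,0,255))
for k in range(0,34,4): cv2.putText(D,str(228+k),(434,k*14+12),0,.35,(0,0,255))
cv2.imwrite("pics/fork.png",D)
E
```

```text
(no output)
```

View pics/fork.png

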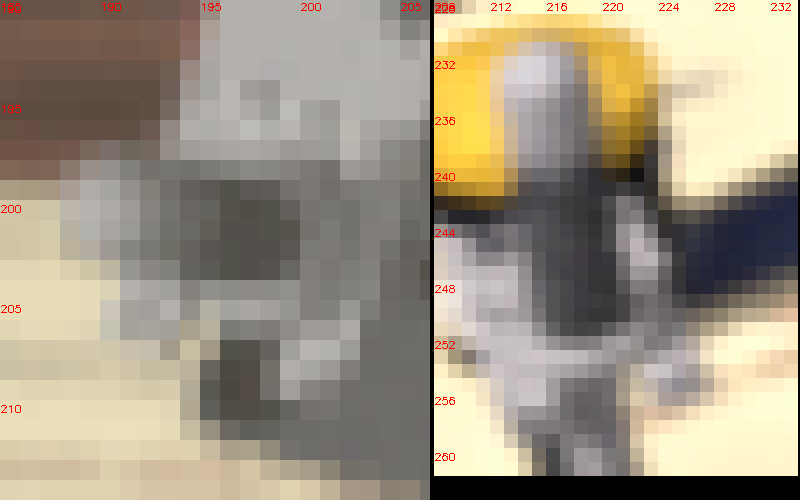

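```bash
python3 - <<'E'
from h import *
e=onz("top",[(191.6,206.7),(200.2,209.4),(195.9,208.05)],.124);print(e)
d=e[0]-e[1];print(np.linalg.norm(d),np.degrees(np.arctan2(d[1],d[0]))-90)
R=Rz(-16.5);print("seat",e[2]+R@[.023,0,0])
print(onz("top",[(190.6,200.2)],.182),onz("scene",[(215.9,233)],.182))
# scene grip axis ray vs: vertical plane; prong tips
print(tri((215.8,232.5),(190.3,200.1)))
s=onz("scene",[(213.3,256.5),(224.4,254.5)],.122);print(s,s.mean(0)+R@[.023,0,0])
for y in(.375,.377,.379):
  for x in (.491,.493): print(x,y,proj("top",[x,y,.182]),proj("scene",[x,y,.182]),proj("scene",[x,y,.15]))
E
```

```text
[[0.4758 0.3951 0.124 ]
 [0.4671 0.3661 0.124 ]
 [0.4714 0.3806 0.124 ]]
0.0303312517948234 -16.702080399436923
seat [0.4935 0.3741 0.124 ]
[[0.493  0.3784 0.182 ]] [[0.4982 0.3759 0.182 ]]
(array([0.493 , 0.3778, 0.1867]), np.float64(0.0004178148072474996))
[[0.4814 0.4011 0.122 ]
 [0.4698 0.3725 0.122 ]] [0.4977 0.3803 0.122 ]
0.491 0.375 [[191.6407 200.8311]] [[217.3581 233.8934]] [[218.8614 243.4813]]
0.493 0.375 [[191.6683 200.2084]] [[217.0324 233.6145]] [[218.5379 243.1948]]
0.491 0.377 [[191.0129 200.8237]] [[216.7076 234.1375]] [[218.2203 243.7315]]
0.493 0.377 [[191.0405 200.201 ]] [[216.3823 233.8581]] [[217.8973 243.4445]]
0.491 0.379 [[190.385  200.8163]] [[216.0557 234.3821]] [[217.578  243.9823]]
0.493 0.379 [[190.4128 200.1936]] [[215.7309 234.1021]] [[217.2554 243.6946]]
```

```bash
cat >> h.py <<'E'
def down(a):
    a=np.radians(a);c,s=np.cos(a),np.sin(a)
    return np.array([[-s,c,0],[c,s,0],[0,0,-1.]])
def st(): print("t",round(arm.current_t(),2),"p",arm.current_ee_pos(),"w",round(arm.current_width(),4),"F",arm.current_force(),"q",arm.current_joint_positions())
E
python3 - <<'E'
from h import *
R=down(17.)
print(arm.solve_ik([.467,.002,.16],R))
arm.move_l([.30,-.50,.30]); st()
arm.move_to([.467,.002,.17],R); st()
arm.move_l([.467,.002,.036],feed=.12); st()
arm.grip(.04); st()
im=arm.snapshot("scene"); cv2.imwrite("pics/s1.png",im[:,:,::-1])
im=arm.snapshot("top"); cv2.imwrite("pics/t1.png",im[:,:,::-1])
E
```

```text
[ -7.0868  19.769  102.6413  -0.      57.5897 -24.0868]
t 0.96 p [ 0.2998 -0.5     0.2993] w 0.0912 F [-0.0927 -0.5947 -0.0901] q [-64.9178  20.8488  75.9171  -0.0079  83.2847  -1.488 ]
t 2.92 p [0.4674 0.0013 0.1702] w 0.0915 F [ 0.2776 -0.1586  0.1413] q [ -7.162   18.9441 101.8853  -0.0076  59.137  -24.076 ]
t 4.19 p [0.4673 0.0019 0.0365] w 0.0911 F [0.143  0.0605 0.8621] q [ -7.0888  31.9253 109.4826  -0.0003  38.5439 -24.0864]
t 4.83 p [0.4671 0.002  0.0361] w 0.0559 F [0.2348 0.032  3.7599] q [ -7.0871  31.9704 109.497    0.001   38.5214 -24.0864]
```

```bash
python3 - <<'E'
from h import *
R=down(17.)
arm.move_l([.467,.002,.12],feed=.1); st()
im=arm.snapshot("scene"); cv2.imwrite("pics/s2.png",cv2.resize(im[160:310,190:390,::-1],None,fx=4,fy=4))
arm.move_l([.41,-.225,.12],down(0),feed=.2);st()
im=arm.snapshot("top"); cv2.imwrite("pics/t2.png",cv2.resize(im[130:270,230:430,::-1],None,fx=4,fy=4))
E
```

```text
t 5.92 p [0.4666 0.0021 0.1195] w 0.056 F [-0.0949 -0.1907 -2.3565] q [ -7.0871  23.3677 105.3096   0.0018  51.3716 -24.0865]
t 7.28 p [ 0.41   -0.2242  0.1199] w 0.0559 F [ 0.1594 -0.4689 -2.8922] q [-36.0079  23.3623 105.2202   0.0096  51.4468 -36.0683]
```

View pics/s2.png

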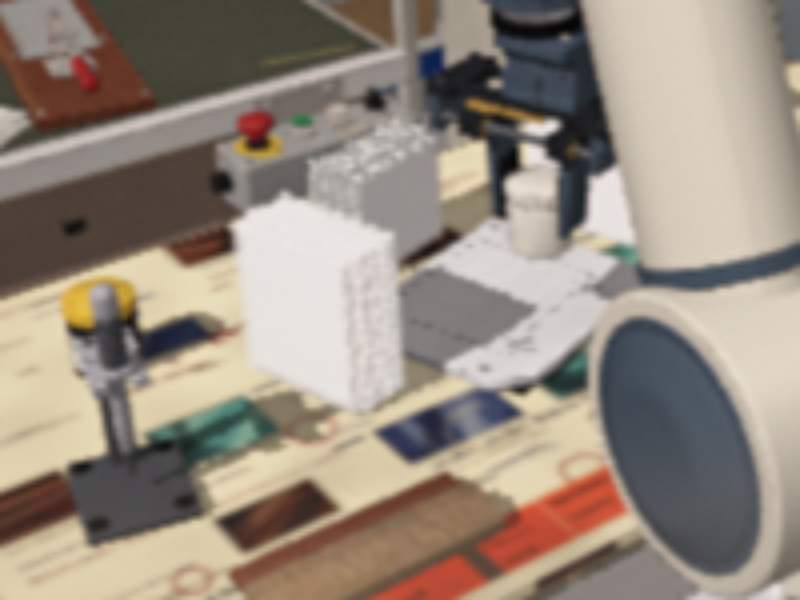

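View pics/t2.png

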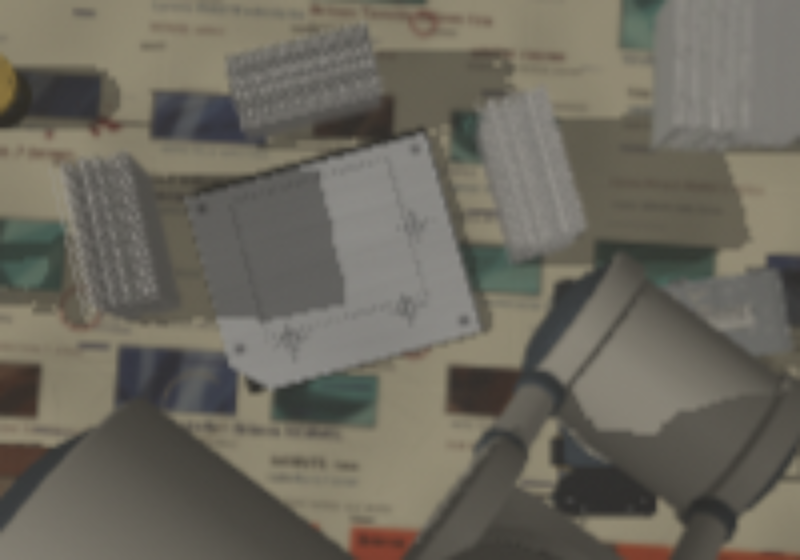

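```bash
python3 - <<'E'
from h import *
arm.move_l([.41,-.225,.05],feed=.15)
arm.move_l([.41,-.225,.0248],feed=.04);st()
arm.grip(.09);st()
arm.move_l([.41,-.225,.15],feed=.15)
arm.move_to([.41,-.18,.32],down(0));st()
im=arm.snapshot("scene"); cv2.imwrite("pics/s3.png",im[:,:,::-1])
im=arm.snapshot("top"); cv2.imwrite("pics/t3.png",im[:,:,::-1])
a=cv2.imread("pics/t3.png")[180:225,280:345];a=cv2.convertScaleAbs(cv2.resize(a,None,fx=12,fy=12,interpolation=cv2.INTER_CUBIC),alpha=1.5)
cv2.imwrite("pics/t3a.png",a)
a=cv2.imread("pics/s3.png")[205:270,280:380];cv2.imwrite("pics/s3a.png",cv2.resize(a,None,fx=8,fy=8,interpolation=cv2.INTER_CUBIC))
E
```

```text
t 8.73 p [ 0.41   -0.225   0.0247] w 0.0558 F [-0.1349  0.8467 -2.6269] q [-36.0801  33.2773 109.8331   0.0006  36.9031 -36.0801]
t 9.42 p [ 0.41   -0.225   0.0248] w 0.0898 F [ 0.3858  0.5915 -0.1249] q [-36.0805  33.26   109.8344  -0.0012  36.905  -36.0765]
t 11.13 p [ 0.4098 -0.1799  0.3191] w 0.0905 F [-0.6651 -0.0289 -0.5796] q [-31.3506   7.9334  90.962   -0.0031  81.1661 -31.3602]
```

View pics/t3a.png

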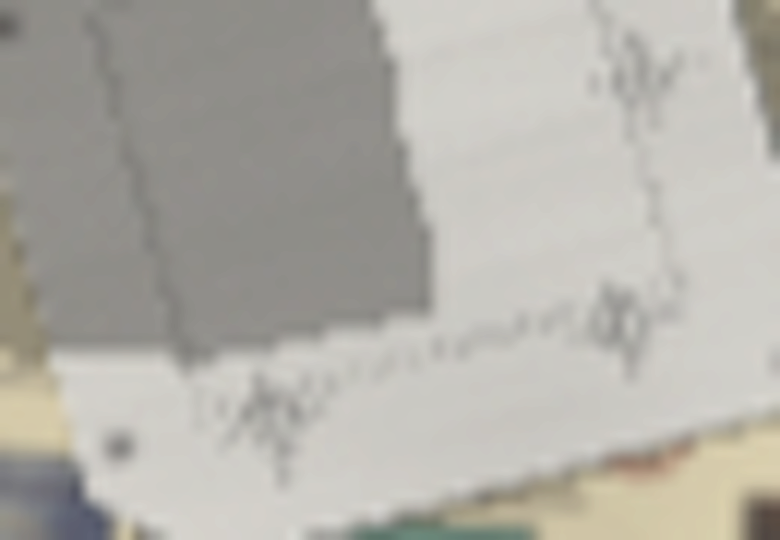

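View pics/s3a.png

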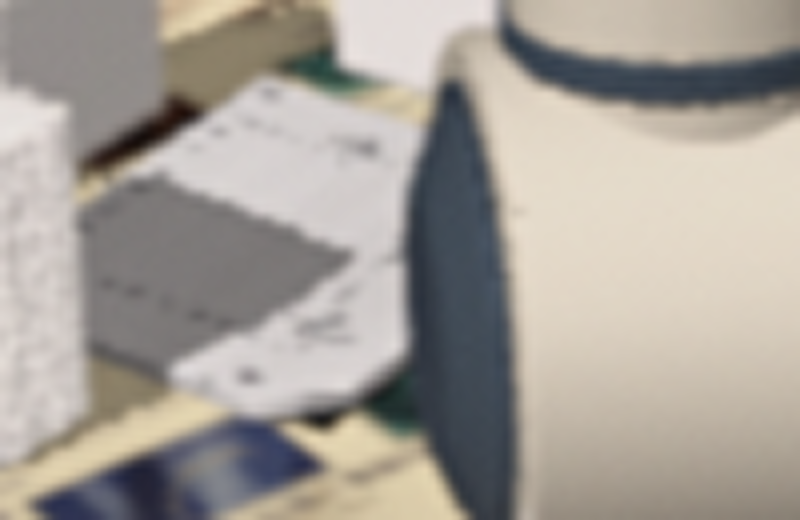

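View pics/s3.png

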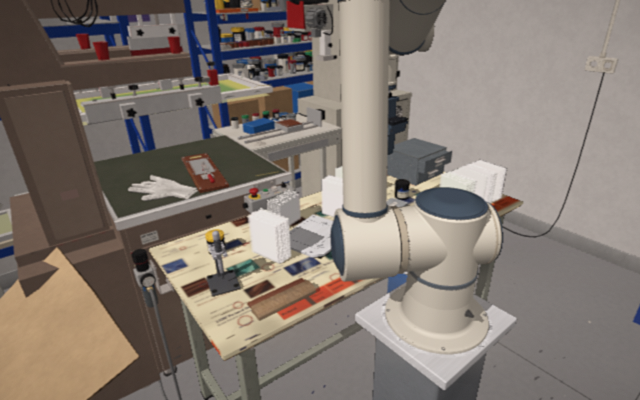

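View pics/t3.png

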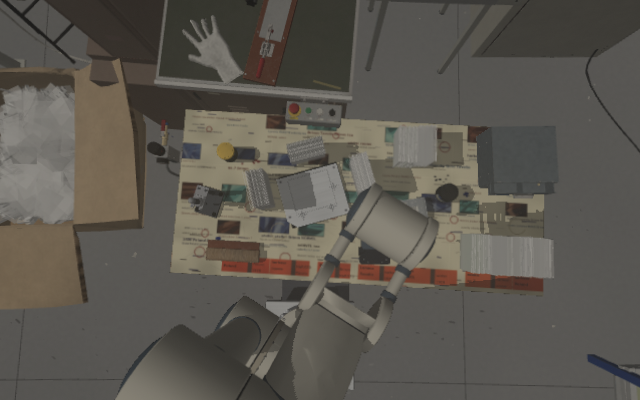

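```bash
python3 - <<'E'
from plate import *
f=lambda p:(np.array(p,float)+.5)/12-.5+[280,180]
M=onz("top",[f((272,408)),f((620,316)),f((638,74))],.012)[:,:2];print(M)
g=lambda p:(np.array(p,float)+.5)/8-.5+[280,205]
print("scene m1,m3",onz("scene",[g((324,326)),g((366,147))],.012), "tri m1",tri(g((324,326)),f((272,408))),"tri m3",tri(g((366,147)),f((638,74))))
im=cv2.imread("pics/t3.png")
E=[(0,-.095,-.1,.07),(0,.095,-.1,.1),(1,-.115,-.08,.08),(1,.115,-.05,.08)]
S=[]
for thr in(22,25,28,31):
    P=contour(im,thr,.012);c=np.array([.5295,-.006]);yaw=16.8
    for i in range(6):
        o=sidefit(P,c,yaw,E,.008 if i<2 else .005)
        c=c+Rz(yaw)[:2,:2]@np.array([(o[0,0]+o[1,0])/2,(o[2,0]+o[3,0])/2]);yaw+=np.average(o[:,1],weights=o[:,2])
    print(thr,c,yaw,o.ravel())
    S.append([*c,yaw])
S=np.mean(S,0);m=np.array([(-.058,.055),(-.058,-.055),(.015,-.083)])
print(S,"\n",S[:2]+m@Rz(S[2])[:2,:2].T)
# fit marks rigidly
A=m-m.mean(0);B=M-M.mean(0);th=np.arctan2((A[:,0]*B[:,1]-A[:,1]*B[:,0]).sum(),(A*B).sum())
r=Rz(np.degrees(th))[:2,:2];print("from marks yaw",np.degrees(th),"centre",M.mean(0)-r@m.mean(0)," marks",M.mean(0)+A@r.T)
E
```

```text
[[ 0.4625  0.032 ]
 [ 0.4918 -0.0734]
 [ 0.566  -0.0781]]
scene m1,m3 [[ 0.4608  0.0312  0.012 ]
 [ 0.5671 -0.0803  0.012 ]] tri m1 (array([0.462 , 0.0314, 0.0116]), np.float64(0.0017162404328853501)) tri m3 (array([ 0.5655, -0.0784,  0.0135]), np.float64(0.0009340375573369655))
22 [ 0.5292 -0.0062] 16.79203115605465 [ -0.0958   0.4646 176.       0.0958  -0.0673 209.      -0.1147   0.1933
 169.       0.1147  -0.7274 138.    ]
25 [ 0.5294 -0.0063] 16.80986903299507 [ -0.0961   0.1541 172.       0.0961  -0.0975 209.      -0.1152   0.416
 176.       0.1152  -0.575  138.    ]
28 [ 0.5294 -0.0063] 16.897044029703885 [ -0.0964   0.0559 166.       0.0964  -0.2137 210.      -0.1156   0.6773
 172.       0.1156  -0.5861 138.    ]
31 [ 0.5294 -0.0062] 16.798586624822313 [ -0.0968  -0.0528 165.       0.0968  -0.0682 207.      -0.116    0.6684
 167.       0.116   -0.6435 138.    ]
[ 0.5294 -0.0063 16.8244] 
 [[ 0.4579  0.0296]
 [ 0.4898 -0.0757]
 [ 0.5677 -0.0814]]
from marks yaw 15.688104875367419 centre [ 0.5317 -0.0041]  marks [[ 0.461   0.0332]
 [ 0.4907 -0.0727]
 [ 0.5686 -0.0799]]
```

```bash
cat > prof.py <<'E'
from plate import *
c=np.array([.5294,-.0063]);yaw=16.8
m=np.array([(-.058,.055),(-.058,-.055),(.015,-.083)])
def run(n,im,ks):
    g=cv2.cvtColor(im,cv2.COLOR_BGR2GRAY).astype(np.float32)
    g=cv2.morphologyEx(g,cv2.MORPH_BLACKHAT,np.ones((5,5)))
    off=np.arange(-12,13)/1000.
    arm_=np.r_[np.arange(-18,-9),np.arange(10,19)]/1000.
    for k in ks:
        for ax in(0,1):
            L=np.zeros((len(off),len(arm_),3));L[...,2]=.012
            loc=np.zeros((len(off),len(arm_),2));loc[...,ax]=off[:,None];loc[...,1-ax]=arm_[None]
            L[...,:2]=c+(m[k]+loc)@Rz(yaw)[:2,:2].T
            uv=proj(n,L.reshape(-1,3)).astype(np.float32).reshape(len(off),len(arm_),2)
            v=cv2.remap(g,uv[...,0],uv[...,1],cv2.INTER_LINEAR)
            h=len(arm_)//2
            print(n,"m%d"%(k+1),"xy"[ax],"lo",v[:,:h].mean(1).round().astype(int),"hi",v[:,h:].mean(1).round().astype(int))
run("top",cv2.imread("pics/t3.png"),(0,1,2))
run("scene",cv2.imread("pics/s3.png"),(0,2))
E
python3 prof.py
```

```text
top m1 x lo [0 0 0 0 1 1 1 1 2 3 5 7 8 8 8 8 8 9 9 9 9 8 8 7 5] hi [ 0  0  0  0  1  1  1  1  2  4  6  9 10 11 11 10 10 10 10  9  9  8  7  7
  5]
top m1 y lo [ 0  0  0  0  0  0  0  0  1  2  4  6  7 10 13 15 14 10  6  3  1  0  0  0
  0] hi [ 4  5  4  3  1  1  2  2  3  5  7  9 11 14 17 18 15 11  7  4  3  3  2  2
  2]
top m2 x lo [ 0  0  0  0  0  0  1  2  5  8 10 10 10 10  9  8  6  5  4  5  6  6  6  5
  5] hi [ 0  0  0  1  1  1  2  3  6  9 10 11 11 11 11  9  8  7  6  6  5  5  5  3
  2]
top m2 y lo [ 1  0  0  0  0  0  0  0  1  3  5  7  9 11 13 14 12  8  4  1  0  0  0  0
  0] hi [2 2 1 1 0 0 0 1 1 2 3 4 5 6 8 9 9 6 4 1 1 1 0 0 0]
top m3 x lo [2 1 1 1 1 1 1 3 4 5 5 5 6 5 4 3 1 1 0 1 1 1 1 1 1] hi [ 3  3  3  4  4  4  5  7  9 11 11 11 11 10  8  6  4  3  3  4  5  5  4  4
  3]
top m3 y lo [ 1  1  1  1  1  1  1  1  2  3  4  5  7  9 11 11 10  8  7  7  8 10 11  9
  6] hi [ 1  1  1  1  1  0  0  0  1  1  2  3  5  6  8 10  9  8  7  7  8 10 10  8
  6]
scene m1 x lo [ 0  0  0  0  0  0  0  1  2  4  6  9 11 14 16 18 18 18 17 16 13 11  8  6
  4] hi [ 2  3  3  4  4  5  6  6  8 10 12 14 17 18 19 19 19 19 18 17 16 15 12 10
  8]
scene m1 y lo [ 0  0  0  0  0  0  0  0  1  1  2  3  5  7  9 11 12 12 11  9  7  5  4  3
  2] hi [ 1  1  1  2  3  4  5  6  6  8  9 11 14 17 19 21 21 20 19 17 16 14 12 10
  7]
scene m3 x lo [0 0 1 1 1 2 2 2 2 2 3 3 3 3 3 3 3 2 2 1 1 0 0 0 0] hi [ 4  4  5  5  6  6  7  8  9  9 10 11 11 11 11 12 12 11 10  9  7  6  5  5
  5]
scene m3 y lo [ 0  0  0  0  1  1  1  1  1  2  3  3  4  6  7  8 10 11 11 12 11 11  9  7
  6] hi [ 1  1  1  2  3  4  6  8 10 12 14 16 18 18 19 19 18 17 15 13 12 10  9  8
  8]
```

```bash
python3 - <<'E'
from plate import *
im=cv2.imread("pics/t3.png");g=cv2.cvtColor(im,cv2.COLOR_BGR2GRAY).astype(np.float32)
bh=cv2.morphologyEx(g,cv2.MORPH_BLACKHAT,np.ones((5,5)))
c=np.array([.5294,-.0063]);R=Rz(16.8)[:2,:2]
for p in((655,150),(703,320),(440,208),(480,348)):
    uv=(np.array(p)+.5)/4-.5+[170,130];u,v=uv.round().astype(int)
    w=bh[v-2:v+3,u-2:u+3];yy,xx=np.mgrid[v-2:v+3,u-2:u+3];w=np.where(w>6,w,0)
    q=((w*xx).sum()/w.sum(),(w*yy).sum()/w.sum());print(q,((onz("top",[q],.012)[0,:2]-c)@R*1000))
# edge profiles V and S along y at several x
hsv=cv2.cvtColor(im,cv2.COLOR_BGR2HSV)
for sgn in(-1,1):
  for x in(-.05,-.02,.01,.04):
    ys=sgn*(.115+np.arange(-8,9)/1000.)
    P=np.c_[c+np.c_[np.full(17,x),ys]@R.T,np.full(17,.012)];uv=proj("top",P).astype(np.float32)
    print(sgn,x,cv2.remap(g,uv[:,:1],uv[:,1:],cv2.INTER_LINEAR).ravel().astype(int),cv2.remap(hsv[...,1].astype(np.float32),uv[:,:1],uv[:,1:],cv2.INTER_LINEAR).ravel().astype(int))
E
```

```text
(np.float64(333.2485549132948), np.float64(166.84971098265896)) [  80.9118 -100.7006]
(np.float64(345.48333333333335), np.float64(209.62083333333334)) [-82.9851 -99.5771]
(np.float64(280.04379562043795), np.float64(181.66423357664235)) [ 82.3324 102.3515]
(np.float64(289.4409448818898), np.float64(216.73622047244095)) [-51.26   103.8259]
-1 -0.05 [135 134 130 126 121 111 100  90  79  76  72  69  67  69  70  72  75] [10 10 10 10 10 12 13 14 16 21 26 30 34 35 37 40 43]
-1 -0.02 [134 134 131 124 115 106  96  86  76  68  64  62  61  59  60  61  63] [ 9  9 10  9  9  9 11 14 18 21 23 24 26 27 27 27 27]
-1 0.01 [135 135 135 133 123 114 105  96  92  87  82  80  80  80  80  81  81] [10  9  9  9 11 13 15 20 26 33 39 42 42 42 42 42 42]
-1 0.04 [136 135 135 134 132 121 112 103  95  93  91  89  88  87  86  86  90] [10 10  9  9  9 13 17 20 25 31 36 41 43 42 42 41 41]
1 -0.05 [112 117 124 127 131 135 137 134 131 127 122 114 108 100  97  95  93] [10 10 10 10 10 10 11 11 12 12 14 18 20 22 19 16 13]
1 -0.02 [112 113 116 118 120 122 122 123 123 122 116 111 105 102 103 104 104] [12 12 12 12 11 11 11 13 14 17 27 35 44 48 47 46 46]
1 0.01 [96 96 96 96 96 96 96 96 96 95 93 92 92 93 93 94 94] [12 12 12 12 12 14 15 17 19 27 34 43 48 48 48 49 49]
1 0.04 [95 95 95 96 96 96 96 96 94 92 90 87 89 91 92 94 94] [11 11 12 12 13 15 16 18 23 30 37 46 47 48 48 49 49]
```

```bash
python3 - <<'E'
from h import *
R=down(-16.5);x,y=.493,.3775
arm.move_to([x,y,.30],R); st()
arm.move_l([x,y,.215],feed=.15)
im=arm.snapshot("scene"); cv2.imwrite("pics/s4.png",cv2.resize(im[190:310,180:280,::-1],None,fx=5,fy=5))
arm.move_l([x,y,.132],feed=.08); st(); print(arm.current_torque())
im=arm.snapshot("scene"); cv2.imwrite("pics/s5.png",cv2.resize(im[190:310,180:280,::-1],None,fx=5,fy=5))
E
```

```text
t 13.27 p [0.4935 0.3767 0.3001] w 0.0903 F [-0.3342  0.1976  1.0325] q [31.8549 24.1587 70.4507 -0.0121 85.3889 48.4041]
t 15.22 p [0.4933 0.3777 0.1325] w 0.0901 F [-0.3063  0.5695 -0.4161] q [31.9342 32.7764 82.9753 -0.0018 64.1993 48.4354]
[-0.0422 -0.1021 -0.0111]
```

View pics/s5.png

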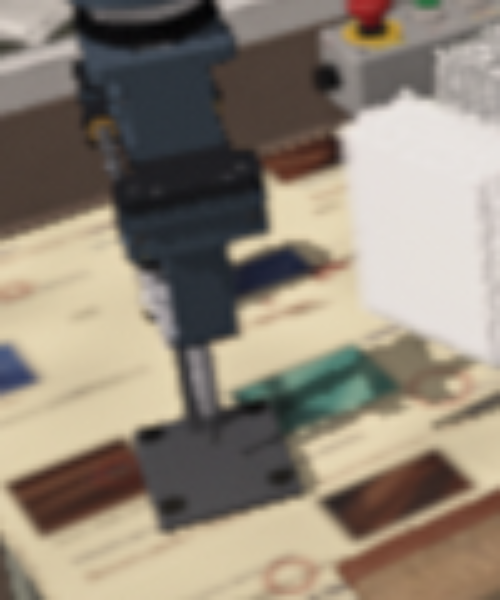

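View pics/s4.png

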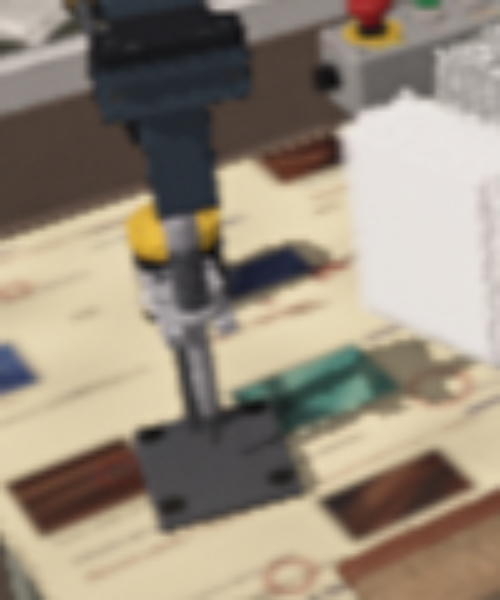

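The hover view puts the near finger (182,180) on the line of the cap (182,232), and at grasp height the fingers straddle the grip without contact. Next I'll close, then lift a little.

```bash
python3 - <<'E'
from h import *
arm.grip(.01); st(); print(arm.current_torque())
x,y=.493,.3775
arm.move_l([x,y,.138],feed=.03); st();print(arm.current_torque())
arm.move_l([x,y,.25],feed=.1); st();print(arm.current_torque())
arm.sleep(.2)
im=arm.snapshot("scene"); cv2.imwrite("pics/s6.png",im[:,:,::-1]);cv2.imwrite("pics/s6a.png",cv2.resize(im[170:300,170:270,::-1],None,fx=4.6,fy=4.6))
E
```

```text
t 16.34 p [0.4933 0.3775 0.1321] w 0.0194 F [2.0337 0.1562 0.9244] q [31.9291 32.8035 82.991  -0.0092 64.1738 48.4333]
[-0.1072 -0.4102 -0.0002]
t 16.69 p [0.4929 0.3775 0.1381] w 0.019 F [ 0.6194  0.57   -1.83  ] q [31.9367 32.3998 82.6726  0.0028 64.9226 48.4325]
[-0.0249 -0.0736 -0.0383]
t 17.96 p [0.4927 0.3773 0.2493] w 0.0192 F [ 0.6745 -0.4543 -1.5646] q [31.934  26.229  74.9166 -0.0014 78.921  48.4343]
[-0.0039 -0.1083 -0.0415]
```

View pics/s6a.png

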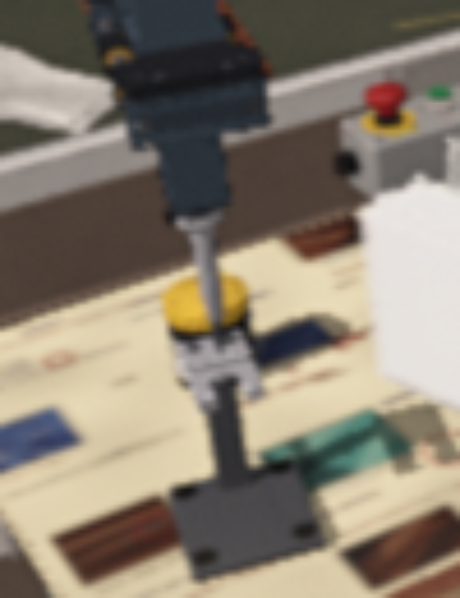

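```bash
python3 - <<'E'
from h import *
im=cv2.imread("pics/s6.png")
A=cv2.resize(im[210:255,200:232],None,fx=12,fy=12,interpolation=cv2.INTER_CUBIC)
tip0=np.array([.4927,.3773,.2493-.108])
pts=[tip0+[0,0,h] for h in(0,.04,.096,.102)]
B=A.copy()
for p in proj("scene",pts): cv2.circle(B,tuple(((p+.5-[200,210])*12-.5).astype(int)),3,(0,0,255),-1)
cv2.imwrite("pics/s6b.png",np.hstack([A,B]));print(proj("scene",pts))
# per-mm sensitivities
print(proj("scene",tip0+[.001,0,0])-proj("scene",tip0),proj("scene",tip0+[0,.001,0])-proj("scene",tip0))
E
```

```text
[[218.2552 246.0911]
 [216.3669 234.1489]
 [213.622  216.7896]
 [213.3206 214.8835]]
[[-0.161  -0.1444]] [[-0.3196  0.1259]]
```

View pics/s6b.png

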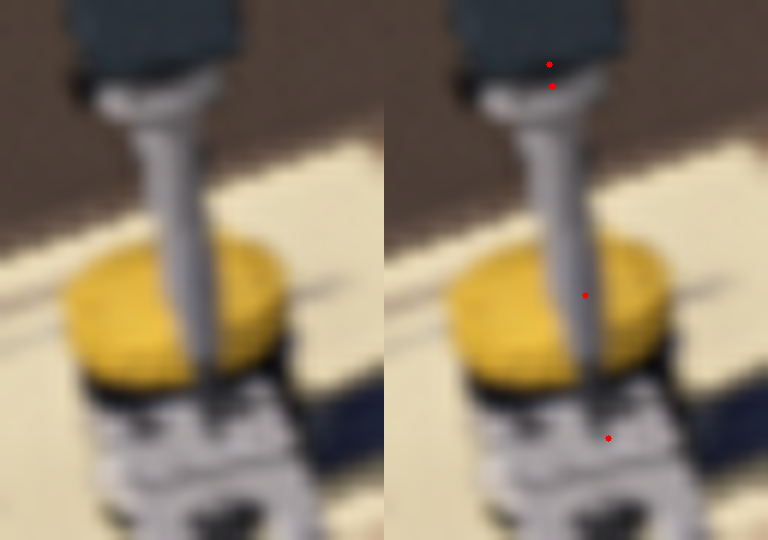

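```bash
python3 - <<'E'
from h import *
R=down(-16.5);off=np.array([.0003,.001]);m1=np.array([.4572,.0320])
x,y=m1-off
arm.move_l([.493,.3775,.315],feed=.15)
arm.move_l([x,y,.315],R,feed=.25)
arm.move_l([x,y,.150],feed=.15)
arm.move_l([x,y,.130],feed=.05)
arm.sleep(.3);st()
for n in("scene","top"):
    im=arm.snapshot(n); cv2.imwrite(f"pics/{n}7.png",im[:,:,::-1])
a=cv2.imread("pics/scene7.png")
cv2.imwrite("pics/s7a.png",cv2.resize(a[195:265,290:370],None,fx=8,fy=8,interpolation=cv2.INTER_CUBIC))
E
```

```text
t 22.43 p [0.4571 0.031  0.1302] w 0.0195 F [ 0.1118 -0.5582 -1.8027] q [ -3.5958  21.7781 105.8202  -0.0011  52.3749  12.9042]
```

View pics/s7a.png

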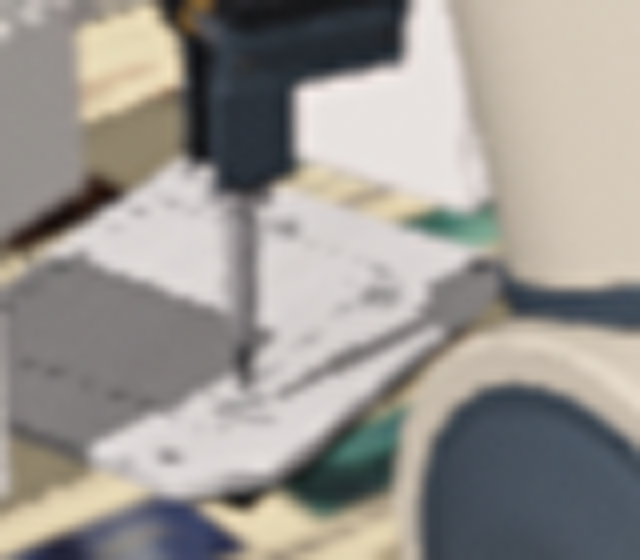

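View pics/top7.png

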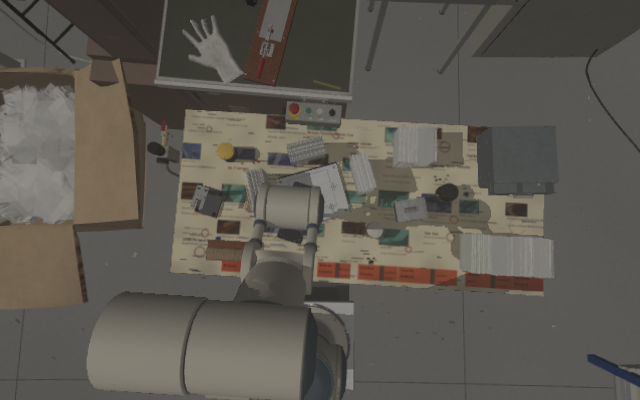

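```bash
python3 - <<'E'
from h import *
a=cv2.imread("pics/scene7.png")
A=cv2.convertScaleAbs(cv2.resize(a[236:252,308:336],None,fx=28,fy=28,interpolation=cv2.INTER_NEAREST),alpha=1.0)
b=cv2.imread("pics/s3.png")
B=cv2.resize(b[236:252,308:336],None,fx=28,fy=28,interpolation=cv2.INTER_NEAREST)
for D in(A,B):
  for k in range(0,28,4): cv2.putText(D,str(308+k),(k*28,10),0,.35,(0,0,255))
  for k in range(0,16,2): cv2.putText(D,str(236+k),(0,k*28+14),0,.35,(0,0,255))
cv2.imwrite("pics/s7b.png",A);cv2.imwrite("pics/s3b.png",B)
e=arm.current_ee_pos()
for h in(.107,.108,.109): print(proj("scene",e-[-.0003,-.001,h]))
o=np.array([.4572,.0320,.012]);R=Rz(16.8)
for d in((0,0,0),(.018,0,0),(-.018,0,0),(0,.018,0),(0,-.018,0)): print(d,proj("scene",o+R@d))
E
```

```text
[[320.4577 243.0609]]
[[320.4637 243.3091]]
[[320.4698 243.557 ]]
(0, 0, 0) [[320.5439 245.828 ]]
(0.018, 0, 0) [[316.2119 244.3016]]
(-0.018, 0, 0) [[324.9304 247.3737]]
(0, 0.018, 0) [[317.5627 248.296 ]]
(0, -0.018, 0) [[323.4696 243.4059]]
```

View pics/s7b.png

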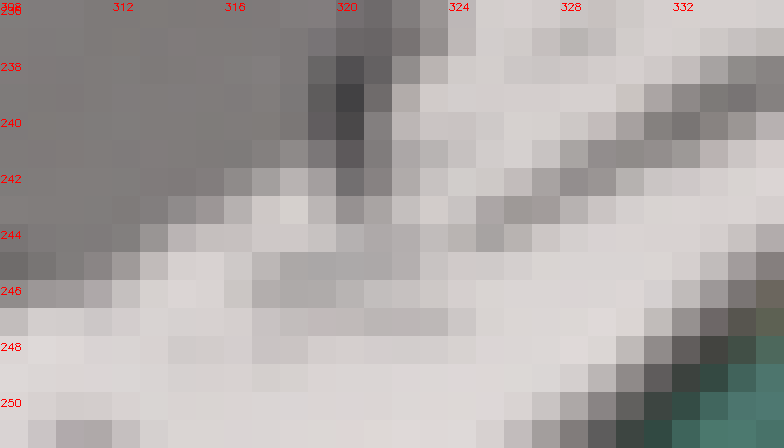

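View pics/s3b.png

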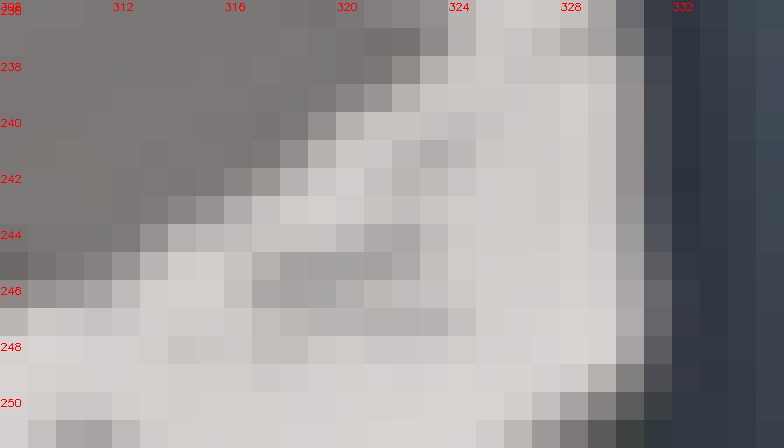

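```bash
python3 - <<'E'
from h import *
for f in("pics/s3.png","pics/scene7.png"):
    g=cv2.cvtColor(cv2.imread(f),cv2.COLOR_BGR2GRAY).astype(float)
    y,x=np.mgrid[243:250,316:326];w=np.clip(205-g[243:250,316:326],0,None)
    if f[5:7]=="s3": w[(y<244)]=0
    else: w[(y<245)]=0
    q=[(w*x).sum()/w.sum(),(w*y).sum()/w.sum()];print(q,onz("scene",[q],.012))
g=cv2.cvtColor(cv2.imread("pics/t3.png"),cv2.COLOR_BGR2GRAY).astype(float)
print(g[208:222,296:310].astype(int))
E
```

```text
[np.float64(319.77817745803355), np.float64(245.64028776978418)] [[0.4598 0.0332 0.012 ]]
[np.float64(319.6363636363636), np.float64(245.89525691699606)] [[0.4589 0.0346 0.012 ]]
[[ 94  97  96  95  96  96  96 111 117 118 117 130 135 134]
 [ 93  96 113 118 118 118 118 132 135 135 134 134 133 133]
 [114 119 132 137 137 130 133 135 134 134 134 134 134 128]
 [132 136 136 136 135 116 128 135 135 123 131 124 131 128]
 [130 134 135 135 136 110 115 120 125 121 130 122 130 134]
 [130 134 124 133 121 104 100 113 111 129 124 131 134 135]
 [131 134 124 132 105 113 111 122 102 119 121 131 135 134]
 [130 134 136 124 120 120 112 123 117 123 134 134 134 133]
 [136 136 130 121 132 117 117 115 124 133 135 134 135 134]
 [136 137 130 135 136 129 128 109 120 133 136 135 135 135]
 [136 137 137 136 137 136 130 120 131 136 135 136 135 135]
 [137 136 137 137 137 137 137 118 130 136 136 136 136 137]
 [138 137 138 138 137 137 137 125 134 138 138 138 137 137]
 [138 138 138 138 138 138 139 138 138 137 137 137 137 137]]
```

```bash
python3 - <<'E'
from h import *
print(onz("top",[(302.2,214.9),(302.3,214.6)],.012),proj("top",[.4572,.0320,.012]))
g=cv2.cvtColor(cv2.imread("pics/t3.png"),cv2.COLOR_BGR2GRAY).astype(float)
print(proj("top",[.4891,-.0733,.012]),"\n",g[200:214,325:339].astype(int))
print(proj("top",[.5670,-.0790,.012]),"\n",g[179:193,327:341].astype(int))
E
```

```text
[[0.4576 0.0319 0.012 ]
 [0.4587 0.0316 0.012 ]] [[302.178  214.9997]]
[[331.1708 206.6113]] 
 [[136 135 136 135 135 135 135 136 136 137 130 135 137 137]
 [134 134 135 135 135 136 136 137 137 137 131 134 136 136]
 [134 134 135 136 136 136 137 136 136 136 129 127 134 136]
 [136 135 135 135 135 125 132 136 136 129 134 121 131 136]
 [135 135 135 135 135 111 115 116 131 129 134 128 133 135]
 [134 128 126 133 125 112 102 110 124 127 122 126 134 137]
 [123 124 126 133 116 121 103 126 114 122 121 126 134 137]
 [122 131 128 126 114 115  99 127 113 128 135 136 136 137]
 [134 134 127 126 120 109 108 114 117 131 135 135 136 136]
 [134 133 133 134 134 128 126 109 121 133 137 136 137 137]
 [134 133 133 133 134 135 135 116 128 135 136 136 137 137]
 [133 133 134 134 134 134 134 122 131 135 135 136 136 136]
 [133 132 132 133 132 133 134 134 134 134 135 136 136 137]
 [132 132 131 132 132 133 133 133 134 134 135 135 136 137]]
[[332.961  185.4389]] 
 [[138 137 123 132 135 135 134 134 135 135 135 135 136 123]
 [136 135 122 131 135 134 134 135 135 135 135 136 135 138]
 [135 134 128 121 131 135 135 135 135 135 135 135 135 134]
 [135 135 135 124 130 125 131 135 135 135 135 135 136 136]
 [136 136 136 124 131 110 120 132 136 136 136 136 136 136]
 [136 136 136 123 125 121 112 130 136 125 133 130 134 136]
 [136 137 137 137 119 124 108 122 124 120 132 129 133 135]
 [137 137 125 133 108 120 108 121 109 128 135 135 134 134]
 [138 137 125 132 112 121 114 118 119 130 133 134 133 134]
 [137 137 136 135 129 113 121 119 129 133 133 134 134 135]
 [136 134 134 134 134 122 129 122 131 134 135 134 135 134]
 [134 134 133 134 134 123 130 123 130 135 133 134 134 134]
 [134 134 135 135 135 123 131 134 134 134 133 133 134 135]
 [135 135 136 135 134 134 128 132 134 134 134 134 134 134]]
```

```bash
cat > press.py <<'E'
from h import *
R=down(-16.5)
def press(x,y,z0,zc,fine=.0015,base=-1.8,ret=.0):
    """from z0 down to just above contact zc, then steps; stop when the force, having passed 8 N, has fallen under 4.5 N, or travel limit"""
    arm.move_l([x,y,zc+.002],R,feed=.06)
    z=zc+.002;tc=None;peak=0;log=[]
    while True:
        z-=fine if tc is None or peak<8 else .001
        arm.move_l([x,y,z],R,feed=.03)
        f=arm.current_force()[2]-base;p=arm.current_ee_pos()[2];log.append((round(p,4),round(f,1)))
        if tc is None and f>2.: tc=z+fine/2
        peak=max(peak,f)
        if peak>8 and f<4.6 and tc-p>.0065: break
        if f>18 or z<zc-.016: print("STOP");break
    print(log,"contact",tc)
    return tc
E
python3 - <<'E'
from press import *
f=[];
for i in range(3): f.append(arm.current_force()[2])
print(f)
x,y=.4572-.0003+.0004,.0320-.001+.0007
press(x,y,.13,.1205)
st();print(arm.current_torque())
im=arm.snapshot("scene"); cv2.imwrite("pics/s8.png",im[:,:,::-1])
E
```

```text
[np.float64(-3.020679009956214), np.float64(-3.020679009956214), np.float64(-3.020679009956214)]
[(np.float64(0.121), np.float64(0.6)), (np.float64(0.1196), np.float64(2.4)), (np.float64(0.1182), np.float64(8.6)), (np.float64(0.1173), np.float64(9.9)), (np.float64(0.1164), np.float64(11.5)), (np.float64(0.1154), np.float64(12.4)), (np.float64(0.1143), np.float64(11.3)), (np.float64(0.1133), np.float64(9.4)), (np.float64(0.1122), np.float64(6.9)), (np.float64(0.1111), np.float64(4.2))] contact 0.12025
t 25.31 p [0.4575 0.0317 0.1111] w 0.0195 F [-0.2518 -0.3047  2.3797] q [ -3.5068  23.6389 106.9434  -0.0003  49.3988  12.9979]
[-0.0692 -0.2003 -0.0155]
```

```bash
python3 - <<'E'
from press import *
x,y=.4575,.0317
for z in(.1106,.1101):
    arm.move_l([x,y,z],R,feed=.02)
    f=arm.current_force()[2]+1.8;print(z,arm.current_ee_pos()[2],f)
    if f>4.5: break
im=arm.snapshot("scene"); cv2.imwrite("pics/s8.png",im[:,:,::-1])
a=cv2.imread("pics/s8.png")
cv2.imwrite("pics/s8a.png",cv2.resize(a[205:260,290:360],None,fx=10,fy=10,interpolation=cv2.INTER_CUBIC))
st()
E
```

```text
0.1106 0.11054308514969687 2.214799844219705
0.1101 0.11002136658515645 1.2553669367995308
t 25.91 p [0.4574 0.0317 0.11  ] w 0.0192 F [ 0.2117  0.0313 -0.142 ] q [ -3.5043  23.7495 106.9815   0.0011  49.2802  12.9953]
```

View pics/s8a.png

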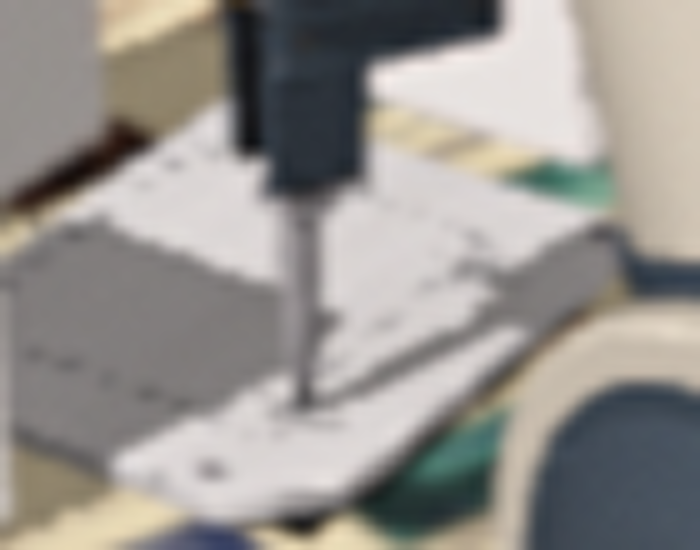

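```bash
python3 - <<'E'
from press import *
arm.move_l([.4573,.0317,.120],R,feed=.05)
arm.move_l([.4573,.0317,.140],R,feed=.1)
x,y=.4892,-.0736
arm.move_l([x,y,.140],R,feed=.15)
arm.move_l([x,y,.126],R,feed=.08)
arm.sleep(.2);st()
im=arm.snapshot("scene"); cv2.imwrite("pics/s9.png",im[:,:,::-1])
im=arm.snapshot("top"); cv2.imwrite("pics/t9.png",im[:,:,::-1])
a=cv2.imread("pics/s9.png");cv2.imwrite("pics/s9a.png",cv2.resize(a[195:255,300:370],None,fx=10,fy=10,interpolation=cv2.INTER_CUBIC))
print(proj("scene",[.4891,-.0733,.012]),proj("scene",arm.current_ee_pos()-[0,0,.108]))
E
```

```text
t 28.02 p [ 0.4894 -0.0735  0.1263] w 0.0197 F [-0.2712  0.2999 -1.7582] q [-15.457   24.5673 101.2052   0.0005  54.198    1.0294]
[[337.5932 231.6859]] [[337.6082 230.1439]]
```

View pics/s9a.png

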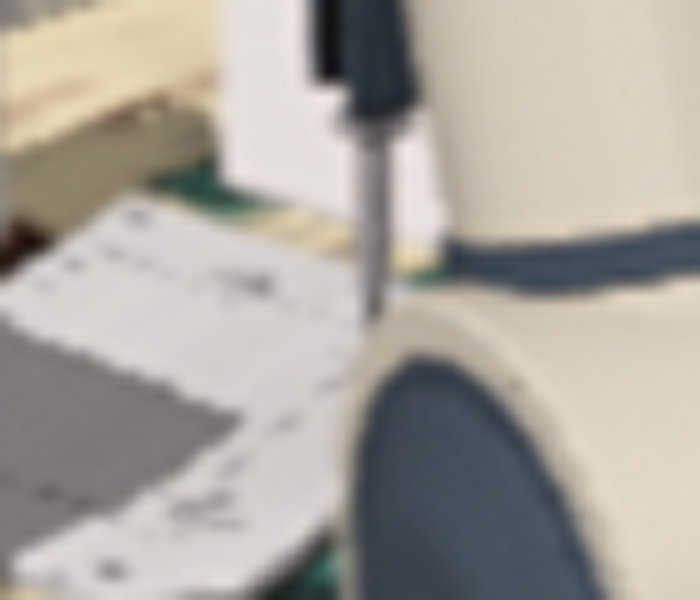

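```bash
sed -i 's/f<4.6 and tc-p>.0065/f<3.6 and tc-p>.007/; s/base=-1.8/base=-2.2/' press.py; python3 - <<'E'
from press import *
x,y=.4892,-.0736
press(x,y,.126,.1203)
st()
arm.move_l([x,y,.119],R,feed=.05)
arm.move_l([x,y,.140],R,feed=.1)
x,y=.5671,-.0793
arm.move_l([x,y,.140],R,feed=.15)
arm.move_l([x,y,.126],R,feed=.08)
arm.sleep(.2);st()
im=arm.snapshot("scene"); cv2.imwrite("pics/s10.png",im[:,:,::-1])
a=cv2.imread("pics/s10.png");cv2.imwrite("pics/s10a.png",cv2.resize(a[180:240,290:360],None,fx=10,fy=10,interpolation=cv2.INTER_CUBIC))
print(proj("scene",[.567,-.079,.012]),proj("scene",arm.current_ee_pos()-[0,0,.108]))
E
```

```text
STOP
[(np.float64(0.1207), np.float64(0.2)), (np.float64(0.1194), np.float64(2.9)), (np.float64(0.1181), np.float64(9.1)), (np.float64(0.1172), np.float64(11.8)), (np.float64(0.1162), np.float64(12.7)), (np.float64(0.1152), np.float64(12.6)), (np.float64(0.1141), np.float64(11.8)), (np.float64(0.1131), np.float64(9.0)), (np.float64(0.1119), np.float64(6.7)), (np.float64(0.1107), np.float64(3.6)), (np.float64(0.1098), np.float64(3.8)), (np.float64(0.1091), np.float64(12.0)), (np.float64(0.1084), np.float64(17.8)), (np.float64(0.1078), np.float64(26.1))] contact 0.12005
t 31.87 p [ 0.4898 -0.0738  0.1078] w 0.0196 F [-1.8062 -0.2817 23.9239] q [-15.4724  26.2205 102.2755  -0.0007  51.4022   1.0239]
t 33.81 p [ 0.5672 -0.0793  0.1264] w 0.0196 F [-0.7177  0.2823 -2.8347] q [-13.938   29.8073  90.4251   0.0005  59.7394   2.5648]
[[325.0596 223.0661]] [[325.0694 221.551 ]]
```

View pics/s10a.png

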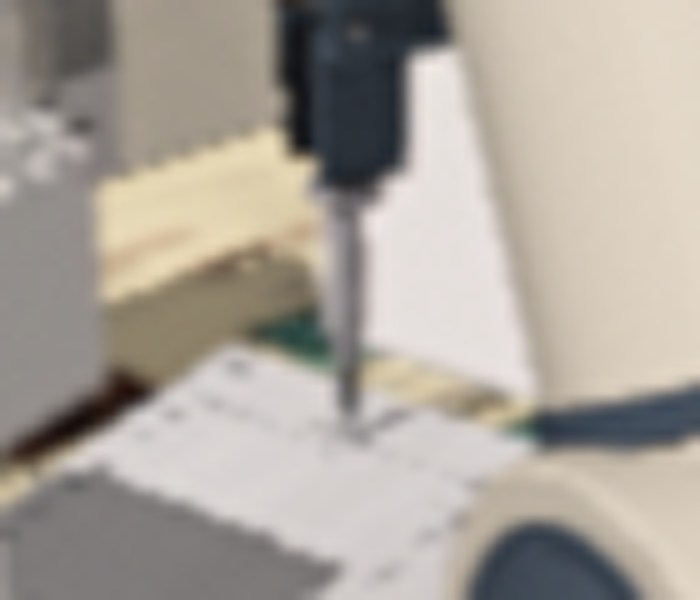

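```bash
python3 - <<'E'
from h import *
for f in("s9","s10"):
    A=cv2.resize(cv2.imread(f"pics/{f}.png")[215:229,314:337],None,fx=17,fy=17,interpolation=cv2.INTER_NEAREST)
    for k in range(0,23,4): cv2.putText(A,str(314+k),(k*17,10),0,.35,(0,0,255))
    for k in range(0,14,2): cv2.putText(A,str(215+k),(0,k*17+14),0,.35,(0,0,255))
    cv2.imwrite(f"pics/{f}z.png",A)
A=np.hstack([cv2.imread("pics/s9z.png"),cv2.imread("pics/s10z.png")]);cv2.imwrite("pics/z.png",A)
e=arm.current_ee_pos();print(proj("scene",[e-[0,0,.108],e-[0,0,.068]]))
E
```

```text
[[325.0694 221.551 ]
 [324.9006 212.1555]]
```

View pics/z.png

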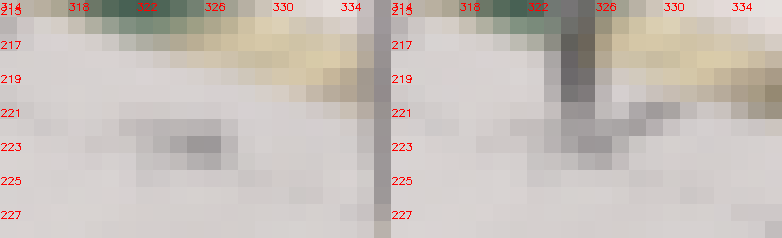

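```bash
sed -i 's/if peak>8 and f<3.6 and tc-p>.007: break/if peak>8 and ((f<3.9 and tc-p>.007) or tc-p>.0093): break/' press.py; python3 - <<'E'
from press import *
x,y=.5671,-.0793
press(x,y,.126,.1198,base=-2.3)
st()
im=arm.snapshot("scene"); cv2.imwrite("pics/s11.png",im[:,:,::-1])
E
```

```text
[(np.float64(0.1202), np.float64(-0.3)), (np.float64(0.119), np.float64(4.9)), (np.float64(0.1177), np.float64(10.4)), (np.float64(0.1168), np.float64(12.3)), (np.float64(0.1159), np.float64(12.7)), (np.float64(0.1148), np.float64(12.5)), (np.float64(0.1137), np.float64(11.4)), (np.float64(0.1126), np.float64(8.8)), (np.float64(0.1114), np.float64(6.3)), (np.float64(0.1101), np.float64(1.8))] contact 0.11955
t 36.61 p [ 0.5671 -0.0793  0.1101] w 0.0197 F [-0.4605 -0.3057 -0.4791] q [-13.935   31.038   91.2804   0.001   57.6888   2.565 ]
```

```bash
python3 - <<'E'
from press import *
x,y=.5671,-.0793
arm.move_l([x,y,.119],R,feed=.05)
arm.move_l([x,y,.315],R,feed=.2)
arm.move_l([.493,.3775,.315],R,feed=.3)
arm.move_l([.493,.3775,.2505],R,feed=.15)
arm.sleep(.3);st()
im=arm.snapshot("scene"); cv2.imwrite("pics/s12.png",im[:,:,::-1])
A=[cv2.resize(cv2.imread(f"pics/{f}.png")[205:258,198:233],None,fx=11,fy=11,interpolation=cv2.INTER_CUBIC) for f in("s6","s12")]
cv2.imwrite("pics/s12a.png",np.hstack(A))
E
```

```text
t 40.69 p [0.4933 0.3777 0.2512] w 0.0197 F [-0.1628 -0.507  -0.9049] q [31.9327 26.1274 74.7838  0.003  79.0216 48.4334]
```

View pics/s12a.png

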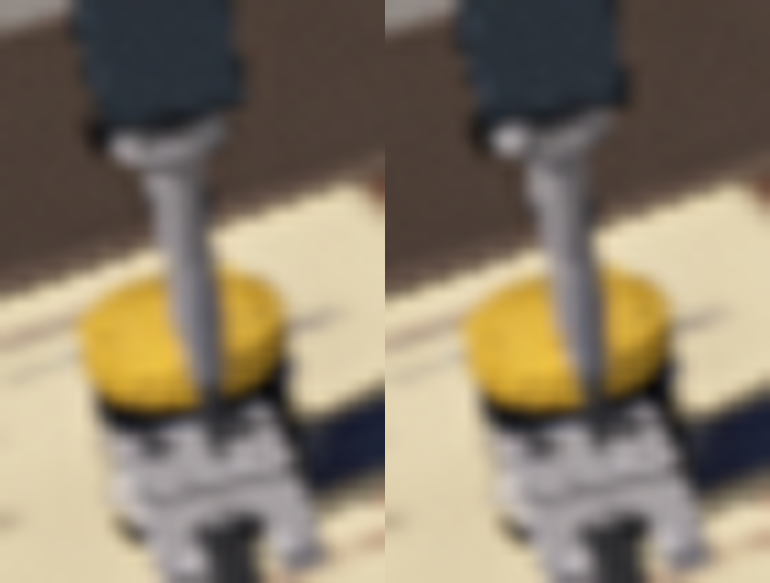

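```bash
python3 - <<'E'
from press import *
for z in(.20,.165,.142,.137,.1345,.133,.132,.1312):
    arm.move_l([.493,.3775,z],R,feed=.06 if z>.14 else .02)
    F=arm.current_force();print(z,arm.current_ee_pos(),F,arm.current_torque())
    if np.linalg.norm(F+[0,0,2])>8: print("force");break
    if F[2]>1.5: break
im=arm.snapshot("scene"); cv2.imwrite("pics/s13.png",im[:,:,::-1])
cv2.imwrite("pics/s13a.png",cv2.resize(im[205:305,190:260,::-1],None,fx=6,fy=6,interpolation=cv2.INTER_CUBIC))
st()
E
```

```text
0.2 [0.4932 0.3777 0.2004] [-0.2141 -0.9309 -2.326 ] [-0.0261 -0.1153 -0.0469]
0.165 [0.4931 0.3776 0.1651] [ 0.1067 -0.5083 -2.3152] [-0.0009 -0.0989  0.0504]
0.142 [0.4929 0.3774 0.1417] [ 0.7759  0.0684 -2.6741] [ 0.0525 -0.0846  0.0296]
0.137 [0.493  0.3775 0.137 ] [ 0.8983  0.144  -1.8423] [-0.0044 -0.0523 -0.0066]
0.1345 [0.4929 0.3775 0.1344] [-0.157   0.6861 -1.0564] [-0.056  -0.1062  0.0273]
0.133 [0.493  0.3775 0.1329] [-0.3495  0.7399 -1.8534] [-0.0272 -0.133  -0.0096]
0.132 [0.4931 0.3776 0.1321] [ 0.5807  0.2102 -1.2538] [ 0.0391 -0.0535  0.0274]
0.1312 [0.4931 0.3776 0.132 ] [-2.5551 -1.4311 10.1665] [-0.4029  0.5078  0.0198]
force
t 44.48 p [0.4932 0.3776 0.132 ] w 0.0195 F [-2.9002 -2.8967  9.6803] q [31.9358 32.8029 83.0204  0.0006 64.13   48.4347]
```

View pics/s13a.png

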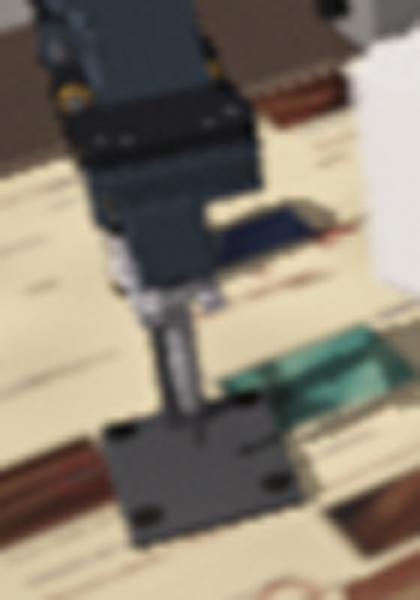

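```bash
python3 - <<'E'
from press import *
arm.move_l([.493,.3775,.1322],R,feed=.02); print(arm.current_force())
arm.grip(.09); st()
arm.move_l([.493,.3775,.23],R,feed=.12)
im=arm.snapshot("scene"); cv2.imwrite("pics/s14.png",im[:,:,::-1])
A=[cv2.resize(cv2.imread(f"pics/{f}.png")[222:302,195:250],None,fx=7,fy=7,interpolation=cv2.INTER_CUBIC) for f in("scene0","s14")]
cv2.imwrite("pics/s14a.png",np.hstack(A))
arm.move_l([.493,.3775,.32],R,feed=.2)
arm.move_to([.40,-.10,.40],down(0));st()
for n in("scene","top"):
    im=arm.snapshot(n); cv2.imwrite(f"pics/{n}15.png",im[:,:,::-1])
A=[cv2.resize(cv2.imread(f"pics/{f}.png")[185:225,180:235],None,fx=7,fy=7,interpolation=cv2.INTER_CUBIC) for f in("top0","top15")]
cv2.imwrite("pics/t15a.png",np.hstack(A))
E
```

```text
[-0.2944  0.2192 -2.6512]
t 45.87 p [0.493  0.3775 0.1322] w 0.0899 F [-0.2464 -0.0505  0.538 ] q [31.9343 32.7971 82.9957 -0.0001 64.2062 48.4333]
t 49.27 p [ 0.4003 -0.0996  0.3998] w 0.0901 F [-0.8843  0.6078 -0.2477] q [-22.2893   1.826   85.6196   0.0078  92.5741 -22.3113]
```

View pics/s14a.png

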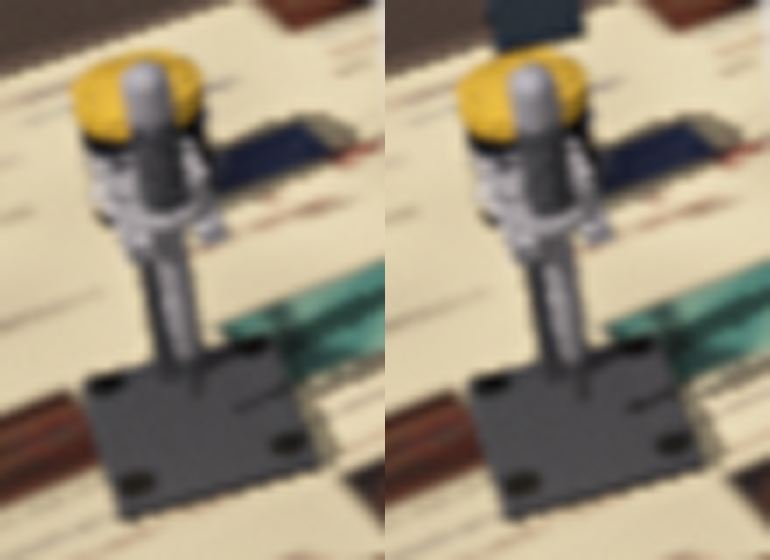

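View pics/t15a.png

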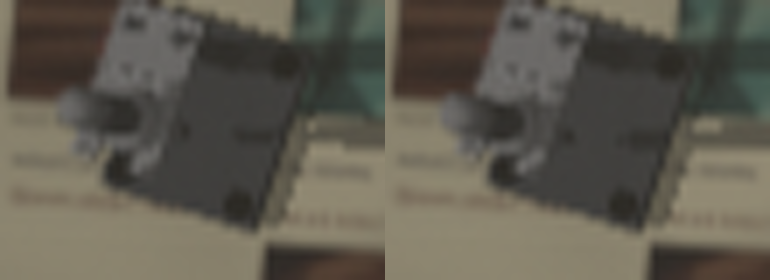

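View pics/top15.png

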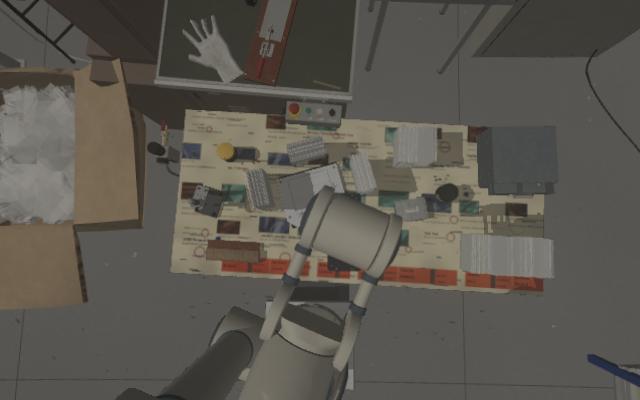

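View pics/scene15.png

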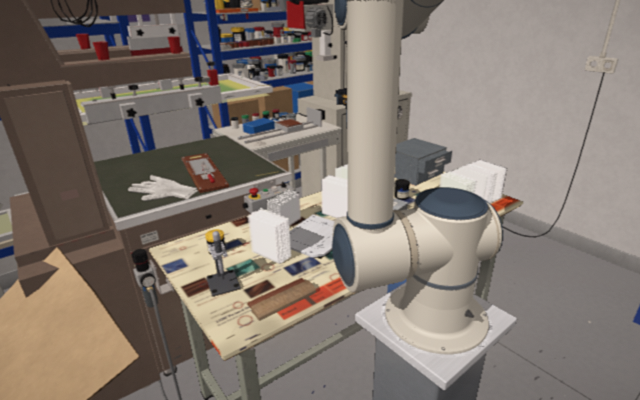

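The punch hangs as it did at the start: the cap is at (145,85) in the scene crop before and (530,85) = 385+145 after, and the top crop matches too. Before handing in I'll compare the neighbouring things with the first picture and check the jar.

```bash
python3 - <<'E'
from h import *
a,b,c=[cv2.cvtColor(cv2.imread(f"pics/{f}.png"),cv2.COLOR_BGR2GRAY).astype(np.float32) for f in("top0","top15","top7")]
for n,(r,s) in dict(left=(slice(165,212),slice(242,275)),back=(slice(135,165),slice(285,330)),side=(slice(150,195),slice(348,378)),pin=(slice(196,222),slice(400,430)),yel=(slice(142,162),slice(214,240)),blk=(slice(180,204),slice(434,460)),sq=(slice(238,265),slice(204,264)),stand=(slice(182,220),slice(186,226))).items():
    print(n,(abs(a[r,s]-b[r,s])).mean().round(2),[round(v,2) for v in cv2.phaseCorrelate(a[r,s].copy(),b[r,s].copy())[0]])
im=cv2.imread("pics/top7.png");cv2.imwrite("pics/jar.png",cv2.resize(im[205:255,350:400],None,fx=8,fy=8,interpolation=cv2.INTER_CUBIC))
print(proj("top",[.41,-.225,.062]))
E
```

```text
left 1.56 [-0.03, 0.03]
back 1.43 [0.47, -0.01]
side 2.09 [0.1, 0.56]
pin 2.06 [-0.2, 0.52]
yel 1.64 [0.59, -0.04]
blk 1.11 [0.47, 0.03]
sq 1.17 [-0.03, 0.47]
stand 2.32 [-0.02, 0.15]
[[374.4498 228.7697]]
```

View pics/jar.png

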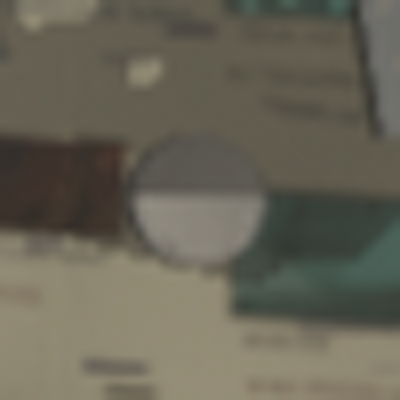

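```bash
python3 - <<'E'
from h import *
arm.sign_off(); print(arm.current_t())
E
```

```text
the job is handed in; nothing more can be done
the job is handed in; nothing more can be done
```

The job is handed in; the last clock reading was 49.3 s. The ink jar stands upright on the table at about (0.41, -0.225). The punch was tripped on marks 1, 2 and 3 in that order and hangs by its collar in the stand again.

- **Trips:** each press rose to 12.4–12.7 N and fell to about 2–4 N, with 9–10 mm of travel after contact.
- **Mark 2, two faults:** my stop threshold missed the end of travel there, so the press bottomed out at about 26 N. The arm also hid that cross in the scene view, so I placed it by coordinates alone. Marks 1 and 3 were checked in the picture, with the tip within about 1 mm of the cross.
- **Disagreement:** the plate's edges put the crosses 2–3 mm away from where the scribed crosses and the corner screws did. I used the crosses.
- **Punch:** the collar touched the fork at the same height it was taken from (TCP at 0.132 m). The before and after pictures of the stand match.
- **Surroundings:** the bundles, pin case, jars and squeegee show no visible shift. My image comparison read up to 0.6 px (about 2 mm) on most of them, which I took as an artefact of the method. The jar was last seen upright before the presses; the arm hid it in the final picture.

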